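Lay out the kit for the next spindle set-up

TASK

Lay out the kit for the next spindle set-up on the plywood board: put the brown wooden offcut in the middle of the green mat and stand the tall narrow spacer ring centred on top of that offcut, put the white setting block (knob up) in the middle of the orange mat, and stand the yellow tape measure upright on the bare middle of the board, midway between the two mats. Leave the wide flat ring and the beech wedge where they lie.

Things in the scene. Friction and masses are not known exactly. Their poses are not given: they have to be found in the camera images.
- layout_board: thin fixed brown plywood board, 104 x 310 x 3 mm, flat on the table; origin at the centre of its underside (on the table top, z about 0), y along its 310 mm length, z up. Its bare middle, between the mats, is 122 mm long and is where the tape measure goes (at the board's origin in plan)
- green_mat: green square rubber mat, 88 x 88 x 2 mm, fixed on the board, 105 mm from the board's centre towards one end (either end: it changes place with the orange mat); origin at the centre of its underside, its top 5 mm above the table top; y along the board's length
- orange_mat: orange square rubber mat, 88 x 88 x 2 mm, fixed on the board, 105 mm from the board's centre towards the other end; origin at the centre of its underside, its top 5 mm above the table top; y along the board's length
- dark_offcut_mid (a point): loose flat block of brown wood, 60 x 75 x 22 mm (x, y, z), 0.05 kg; the point is its centre, 11 mm above its underside; axes along its sides, z up
- tall_ring_mid (a point): loose grey steel spacer ring, the tall narrow one, 54 mm outside diameter, 30 mm tall, about 0.2 kg; it lies flat with its bore upright; the point is its centre, 15 mm above its underside; z is its axis, up. Grip it across the outside
- setting_block_mid (a point): loose white setting block on the near part of the table (ignore look-alikes beyond the fence), 40 x 60 x 30 mm (x, y, z), with a black round knob of 16 mm diameter and 16 mm height upright on its top, 15 mm from the centre towards -y (46 mm tall in all), about 0.16 kg; the point is the centre of the white block without the knob, 15 mm above its underside; z up
- tape_measure_mid (a point): loose yellow tape measure on the near part of the table (ignore look-alikes beyond the fence), standing on edge, 34 mm thick (along x), 78 mm long (along y, with the small hook end at -y), 61 mm tall, about 0.2 kg; the point is its centre, 30 mm above its underside; z up. Grip it across its 34 mm thickness
- flat_ring_mid (a point): bystander: loose grey steel spacer ring, the wide flat one, 68 mm diameter, 15 mm tall; the point is its centre. Leave it alone
- wedge_mid (a point): bystander: loose light-brown beech wedge, 30 x 120 x 24 mm (x, y, z); the point is its centre, 12 mm above its underside. Leave it alone

How it is judged:
By the outcome, as a careful person would: the job done as asked, in the order asked, and still so for the second after the job is handed in, with the robot touching nothing.
It also fails if it takes over 112 s, if anything falls off the work surface, if the arm or the gripper's body presses on something with over 40 N, if the wrist force passes 120 N, or if a joint passes its speed limit or range.

ROBOT

A 6-joint arm with a two-finger parallel gripper is mounted at the origin on a cart in front of the work surface, level with it; the furniture and walls round the work are solid. World frame = base frame: x ahead of the robot, y to its left, z up, the work surface at z = 0. Lengths are in m, angles in rad, forces in N, time in s.
With the tool pointing down it reaches from about 0.425 to 0.95 m from the base axis. Payload 3.5 kg.
Tool frame: the origin (TCP) lies midway between the tips of the shut fingers; the grasp point (between the pads) lies ctrl.grasp_offset behind it (ctrl.grasp_offset is the distance from the TCP to the grasp point, in m); x points along the fingers, y is the direction in which the jaws open and shut, and the axes are right-handed (so a half turn about x gives the same grasp; the last joint's range is limited). The gripper opens to 85 mm and grips with 20 to 120 N. Pads are 22 mm wide; open, the fingers measure 114 mm over their backs; the gripper's body (76 mm by 85 mm) begins 54 mm behind the grasp point. The pads swing forward as they close: fully open they stand 13 mm farther back than shut.
Start: joints at [-1.394, 0.286, 1.577, -0, 1.279, -0.15], TCP at [0.217, -0.639, 0.231] pointing down, gripper open.
Joint ranges: [-2.77, 2.77], [-0.9, 2.22], [0.21, 2.48], [-1.53, 4.67], [0.24, 2.81], [-2.84, 2.84]. Speed limits (rad/s): [2.79, 2.79, 3.14, 3.14, 3.14, 3.14].

INTERFACE

Orientations are given as a unit quaternion [x, y, z, w].
In Python, from plant import readout, read_camera, sign_off, ctrl gives the robot as it stands.
- The arm moves only by the tool drive_tool, never from a script. Its argument "steps" is a list of rows, each a list of 5 numbers: the shift along the tool's x, y, z in cm, then the turn about the tool's x in degrees, then the opening, from 0 (shut) to 1 (fully open). A call has 1 to 10 rows; each row shifts and turns the commanded pose from where the row before left it, along the tool's axes as they then stand; what a row does not reach is not made up. A row lasts 1/10 s, in which the tool goes at most 50 mm and 8.59 degrees, less where a joint would pass 70% of its speed; a pose out of reach is approached as far as the arm can. A call is refused whole if a number of a shift passes 5 or a number of a turn 8.59, either way. A call with a gripper value outside its range is refused whole. The fingers move at their own pace and stop on an object; "force" is the grip in N (left out, the last holds). Time passes only in rows, so rows that do not move let the fingers close. It gives the time, the measured TCP pose, the force and the opening at its end, in the units of the state.
- readout.get_state(): the state, without advancing time (a new reading comes with each control period).
- read_camera(name): name is "scene" or "side" or "wrist"; returns a dict with "frame" (400x640x3 uint8, red, green, blue), "vertical_fov" (degrees; the focal length in pixels is half the picture's height over the tangent of half this angle, whatever the lens; pixels are square), "cx", "cy" (the principal point, pixels), "eye" and "orientation" of the camera in the world. Camera axes: x right, y up, looking along -z (the intrinsics and any distortion apply to the point x, -y, -z); pixel columns grow to the right and rows downward; lengths in m; the calibration is good to about 2 mm. A picture is of the moment at which its call begins. There is no depth.
- sign_off(): hands the job in, once; it reports no verdict.
The state is a dict: "time": time; "qpos": joint angles; "dq": joint speeds; "joint_efforts": joint torques, N m; "eef_pos": TCP position; "tcp_rot": TCP orientation; "contact_force": force on the tool from outside, world axes, zero at the start; "wrist_torque": the same for the moment, N m; "opening": opening from 0.0 (shut) to 1.0 (fully open).
Only numpy, scipy, OpenCV 4.12 (cv2) and the standard library are available. Lean on these libraries where they do the work, as an engineer would, in place of code of your own. Each camera call takes 0.05 s, during which the arm holds its last target. There are 200 camera calls.

## Working session

There is one attempt and no reset: what is moved stays moved. The work goes in short steps, Python scripts to look and compute and a tool call to move; the robot and the scene stay as the last step left them, time stands still between calls to the robot, and variables do not carry over. Pictures are saved under pics/ and viewed, about 12 in all and at most 16, crops included, and the job is handed in when it is done.

Besides the shell and the picture viewer there is one more tool, called after "Request:" by a JSON object that holds its "api" and its "payload", one argument or row to a line. drive_tool: Moves the arm, as the interface text tells. Its arguments: {"type":"object","properties":{"steps":{"type":"array","items":{"type":"array","items":{"type":"number"}}},"force":{"type":"number"}},"required":["steps"]}

```bash
ls; mkdir -p pics; python3 - <<'E'
from plant import readout, read_camera, ctrl
import cv2
print(ctrl.grasp_offset); print(readout.get_state())
for n in ["scene","side","wrist"]:
    c=read_camera(n); print(n,{k:v for k,v in c.items() if k!="frame"})
    cv2.imwrite(f"pics/{n}0.png",c["frame"][:,:,::-1])
E
```

```text
pics
0.0187
{'time': 0.0, 'qpos': array([-1.39397083e+00,  2.87198630e-01,  1.57820057e+00,  2.70956160e-05,
        1.27857551e+00, -1.49998533e-01]), 'dq': array([ 7.86586527e-04, -9.67548822e-05, -8.56306996e-04, -9.57633320e-04,
        4.25611757e-04, -2.68380967e-04]), 'joint_efforts': array([-3.48090889e-04, -4.05979156e+01, -2.92627430e+01, -1.34341963e-04,
        5.98694067e-03, -4.92468274e-06]), 'eef_pos': array([ 0.21661751, -0.63860063,  0.22991243]), 'tcp_rot': array([-0.69768449, -0.11587558,  0.69768875, -0.11419112]), 'contact_force': array([-0.87244648, -0.52372461, -0.73468495]), 'wrist_torque': array([-0.00533566,  0.04387457,  0.03483   ]), 'opening': 0.995978354768628}
scene {'vertical_fov': 51.12002638567793, 'cx': 325.1494259763443, 'cy': 199.86308123000398, 'eye': array([-0.28005682,  0.44064453,  0.62971774]), 'orientation': array([-0.24093783,  0.42558888,  0.76123354, -0.42584806])}
side {'vertical_fov': 52.871076864164515, 'cx': 320.9231515369097, 'cy': 199.55433472288541, 'eye': array([0.48813805, 0.78852744, 0.73510978]), 'orientation': array([-0.0139408 ,  0.42348085,  0.9057713 , -0.00692688])}
wrist {'vertical_fov': 69.3656279174456, 'cx': 310.7405000559857, 'cy': 196.0817819079558, 'eye': array([ 0.29266457, -0.61359935,  0.37245916]), 'orientation': array([-0.12739431,  0.09246804, -0.57543731,  0.80255358])}
```

View pics/scene0.png

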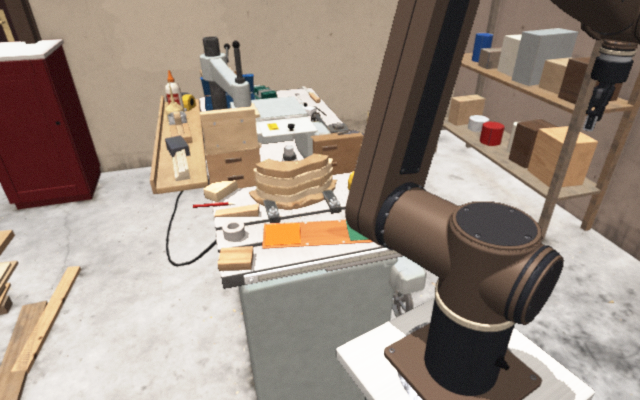

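View pics/side0.png

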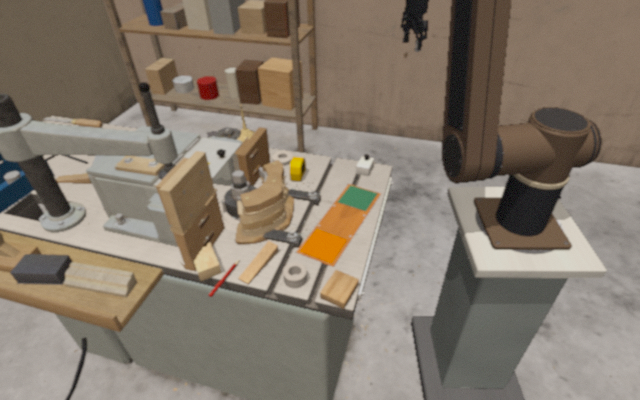

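View pics/wrist0.png

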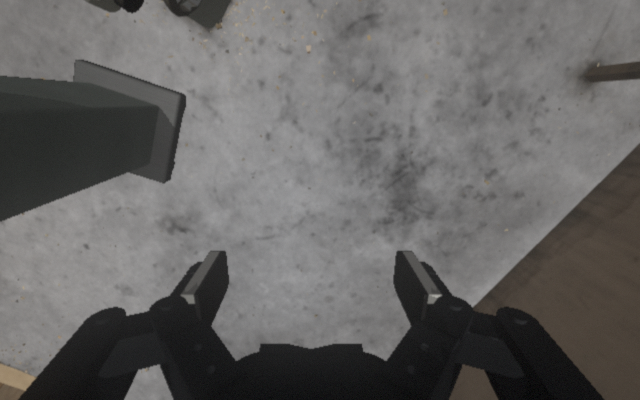

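The scene view shows the mats at (282,234) and (360,232). The side view has orange at (325,245), green (358,198), offcut (340,289), tall ring (295,274), tape (298,168) and white block (366,163). It also shows the flat ring at about (282,157) and the wedge at (258,262). The wrist view shows only the floor so far.

```bash
cat > h.py <<'E'
import numpy as np, cv2
from scipy.spatial.transform import Rotation as R
from plant import readout, read_camera, ctrl
def f(c): return 200/np.tan(np.radians(c["vertical_fov"]/2))
def ray(c,uv,z):
    uv=np.atleast_2d(np.asarray(uv,float)); F=f(c)
    d=np.c_[(uv[:,0]-c["cx"])/F,-(uv[:,1]-c["cy"])/F,-np.ones(len(uv))]
    d=R.from_quat(c["orientation"]).apply(d); e=c["eye"]
    return (e+d*((z-e[2])/d[:,2])[:,None])
def proj(c,p):
    q=R.from_quat(c["orientation"]).inv().apply(np.atleast_2d(p)-c["eye"]); F=f(c)
    return np.c_[c["cx"]-F*q[:,0]/q[:,2],c["cy"]+F*q[:,1]/q[:,2]]
def blob(c,lo,hi,amin=60,roi=None):
    h=cv2.cvtColor(c["frame"],cv2.COLOR_RGB2HSV); m=cv2.inRange(h,np.array(lo),np.array(hi))
    if roi: k=np.zeros_like(m); x0,y0,x1,y1=roi; k[y0:y1,x0:x1]=255; m&=k
    m=cv2.morphologyEx(m,cv2.MORPH_OPEN,np.ones((3,3)))
    cs,_=cv2.findContours(m,cv2.RETR_EXTERNAL,cv2.CHAIN_APPROX_NONE)
    return sorted([x[:,0,:] for x in cs if cv2.contourArea(x)>amin],key=len,reverse=True)
def rect(P): # min area rect in plan, mm
    (c,s,a)=cv2.minAreaRect((P[:,:2]*1000).astype(np.float32)); return np.round(c,1),np.round(s,1),round(a,1)
def snap(n,name):
    c=read_camera(n); cv2.imwrite(f"pics/{name}.png",c["frame"][:,:,::-1]); return c
def tool():
    s=readout.get_state(); r=R.from_quat(s["tcp_rot"]); y=r.apply([0,1,0])
    print("t",round(s["time"],2),"tcp",np.round(s["eef_pos"],4),"x",np.round(r.apply([1,0,0]),3),"jaw deg",round(np.degrees(np.arctan2(y[1],y[0])),2),"open",round(s["opening"],3),"F",np.round(s["contact_force"],1),"q",np.round(s["qpos"],2)); return s,r
def togo(p,ang=None):
    "shift to world p in tool axes (cm) and turn about tool x (deg) to jaw angle ang (mod 180)"
    s,r=tool(); print("go cm",np.round(100*r.inv().apply(np.array(p)-s["eef_pos"]),2))
    if ang is not None:
        y=r.apply([0,1,0]); a=np.degrees(np.arctan2(y[1],y[0])); d=(a-ang+90)%180-90; print("turn",round(d,2))
E
python3 - <<'E'
from h import *
tool()
c=snap("side","side1")
for n,uv,z in [("orange",(325,245),.005),("green",(358,198),.005),("offcut",(340,285),.022),("tall",(295,270),.03),("tape",(298,160),.061),("block",(366,160),.03),("flat",(282,157),.015),("wedge",(258,260),.024),("stack",(265,215),.05),("clampL",(290,238),.03),("clampR",(315,197),.03),("edge",(357,292),0)]:
    print(n,np.round(ray(c,uv,z)[0],3))
im=cv2.resize(c["frame"][130:320,200:420],None,fx=3.6,fy=3.1,interpolation=cv2.INTER_CUBIC); cv2.imwrite("pics/side1c.png",im[:,:,::-1])
for n,lo,hi,z in [("o",(5,200,120),(18,255,255),.005),("g",(60,100,30),(90,255,255),.005)]:
    for b in blob(c,lo,hi)[:2]: print(n,rect(ray(c,b,z)), b.mean(0))
E
```

```text
t 0.15 tcp [ 0.2166 -0.6387  0.2302] x [-0.     0.002 -1.   ] jaw deg -71.28 open 0.998 F [-0.6 -0.1  0.4] q [-1.39  0.29  1.58 -0.    1.28 -0.15]
orange [0.509 0.092 0.005]
green [ 0.419 -0.092  0.005]
offcut [0.474 0.229 0.022]
tall [0.575 0.194 0.03 ]
tape [ 0.593 -0.201  0.061]
block [ 0.388 -0.246  0.03 ]
flat [ 0.653 -0.286  0.015]
wedge [0.665 0.159 0.024]
stack [0.663 0.03  0.05 ]
clampL [0.595 0.092 0.03 ]
clampR [ 0.539 -0.066  0.03 ]
edge [0.435 0.23  0.   ]
o (array([512.9,  91.3]), array([92. , 89.9]), 63.3) [323.99065421 245.8317757 ]
g (array([420.2, -94.6]), array([74.2, 76. ]), 63.6) [357.77027027 197.77027027]
```

View pics/side1c.png

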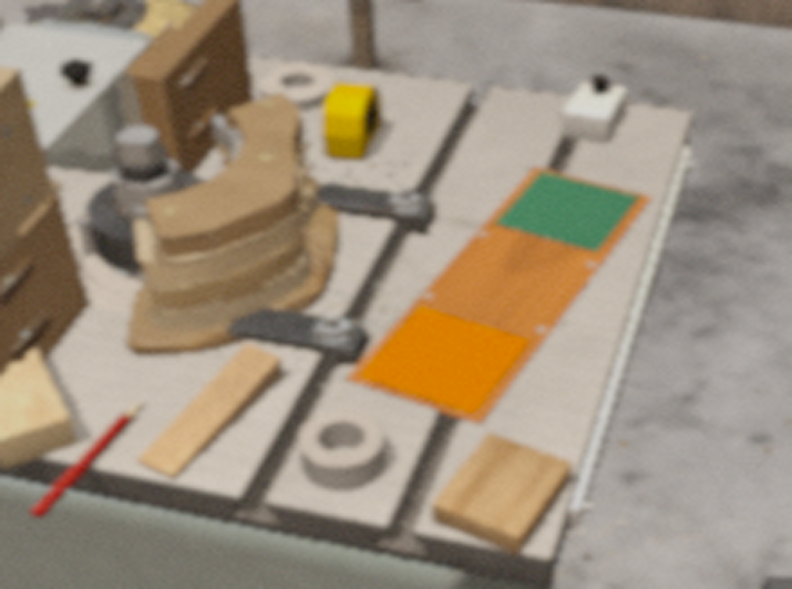

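```bash
python3 - <<'E'
from h import *
s,r=tool(); c=read_camera("wrist")
for uv in [(320,200),(0,0),(640,0),(0,240),(640,240)]:
    p=ray(c,uv,0.02)[0]; print(uv,np.round(r.inv().apply(p-s["eef_pos"]),3))
togo([.45,-.15,.25])
E
```

```text
t 0.2 tcp [ 0.2167 -0.6389  0.2305] x [-0.     0.001 -1.   ] jaw deg -71.27 open 1.003 F [-0.  -0.2 -0.1] q [-1.39  0.29  1.58  0.    1.28 -0.15]
(320, 200) [0.21  0.012 0.041]
(0, 0) [ 0.211 -0.326 -0.182]
(640, 0) [ 0.21   0.346 -0.181]
(0, 240) [ 0.211 -0.42   0.098]
(640, 240) [0.21  0.445 0.098]
t 0.25 tcp [ 0.2167 -0.6389  0.2306] x [-0.     0.001 -1.   ] jaw deg -71.27 open 0.998 F [-0.9  0.6  0.1] q [-1.39  0.29  1.58 -0.    1.28 -0.15]
go cm [ -1.89 -38.82 -37.8 ]
```

Request:
{"api": "drive_tool", "payload": {
  "steps": [
    [-0.2, -4, -3.8, 0, 1],
    [-0.2, -4, -3.8, 0, 1],
    [-0.2, -4, -3.8, 0, 1],
    [-0.2, -4, -3.8, 0, 1],
    [-0.2, -4, -3.8, 0, 1],
    [-0.2, -4, -3.8, 0, 1],
    [-0.2, -4, -3.8, 0, 1],
    [-0.2, -4, -3.8, 0, 1],
    [-0.2, -4, -3.8, 0, 1],
    [-0.2, -2.8, -3.6, 0, 1]
  ]
}}

```text
time: 1.25
eef_pos: [0.4307, -0.1906, 0.2499]
tcp_rot: [0.698, 0.115, -0.698, 0.115]
contact_force: [1.2, -0.6, 0.5]
opening: 1.0
```

```bash
python3 - <<'E'
from h import *
tool(); c=snap("wrist","w1")
for n,lo,hi,z in [("o",(5,200,100),(18,255,255),.005),("g",(60,100,30),(90,255,255),.005),("y",(22,150,100),(32,255,255),.061)]:
    for b in blob(c,lo,hi)[:2]: print(n,rect(ray(c,b,z)), b.min(0),b.max(0))
togo([.49,.17,.25])
E
```

```text
t 1.25 tcp [ 0.4307 -0.1906  0.2499] x [ 0.001 -0.    -1.   ] jaw deg -71.27 open 1.0 F [ 1.2 -0.6  0.5] q [-0.63 -0.19  2.04  0.    1.29  0.61]
y (array([ 603.7, -221. ]), array([12.8, 15.1]), 86.5) [389  16] [402  34]
y (array([ 608.5, -199.8]), array([13. , 13.9]), 18.7) [369   4] [383  19]
t 1.3 tcp [ 0.4336 -0.1858  0.2504] x [ 0.004  0.004 -1.   ] jaw deg -70.99 open 0.999 F [-0.4  3.8  0.2] q [-0.62 -0.19  2.04  0.01  1.29  0.61]
go cm [  0.19 -31.81 -16.92]
```

View pics/w1.png

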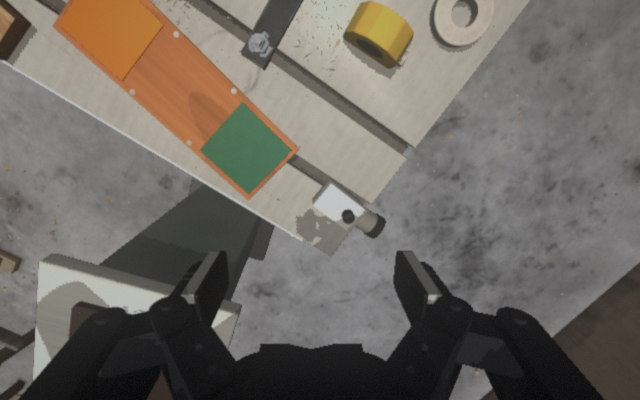

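The wrist view shows orange at (108,35), green (250,150), the white block with its knob at (335,205), the tape at (380,35) and the flat ring at (463,15). Something dark and cylindrical sits beside the knob at (370,222).

```bash
python3 - <<'E'
from h import *
tool(); c=snap("wrist","w2")
h=cv2.cvtColor(c["frame"],cv2.COLOR_RGB2HSV)
P=proj(c,[[.513,.091,.005],[.42,-.095,.005],[.466,-.002,.003]])
for u,v in P.astype(int):
    print(u,v,h[max(v,0)-2:v+3,u-2:u+3].reshape(-1,3).mean(0) if 2<v<398 and 2<u<638 else "")
for n,lo,hi,z in [("o",(10,225,150),(20,255,255),.005),("g",(60,80,30),(90,255,255),.005)]:
    for b in blob(c,lo,hi)[:2]: print(n,rect(ray(c,b,z)), b.min(0),b.max(0))
im=cv2.resize(c["frame"][130:290,250:470],None,fx=3.6,fy=3.6,interpolation=cv2.INTER_CUBIC); cv2.imwrite("pics/w2c.png",im[:,:,::-1])
togo([.49,.17,.25])
E
```

```text
t 1.3 tcp [ 0.4336 -0.1858  0.2504] x [ 0.004  0.004 -1.   ] jaw deg -70.99 open 0.999 F [-0.4  3.8  0.2] q [-0.62 -0.19  2.04  0.01  1.29  0.61]
112 27 [ 14.8  183.96 180.76]
243 152 [ 67.08  80.96 112.08]
182 93 [ 11.68 151.44 175.24]
g (array([ 413.4, -112.1]), array([60. , 80.6]), 62.3) [222 134] [285 194]
t 1.35 tcp [ 0.4323 -0.1887  0.2502] x [ 0.002  0.001 -1.   ] jaw deg -70.88 open 0.999 F [ 0.5 -0.1 -0.1] q [-0.63 -0.19  2.04  0.    1.29  0.61]
go cm [  0.05 -32.   -17.2 ]
```

View pics/w2c.png

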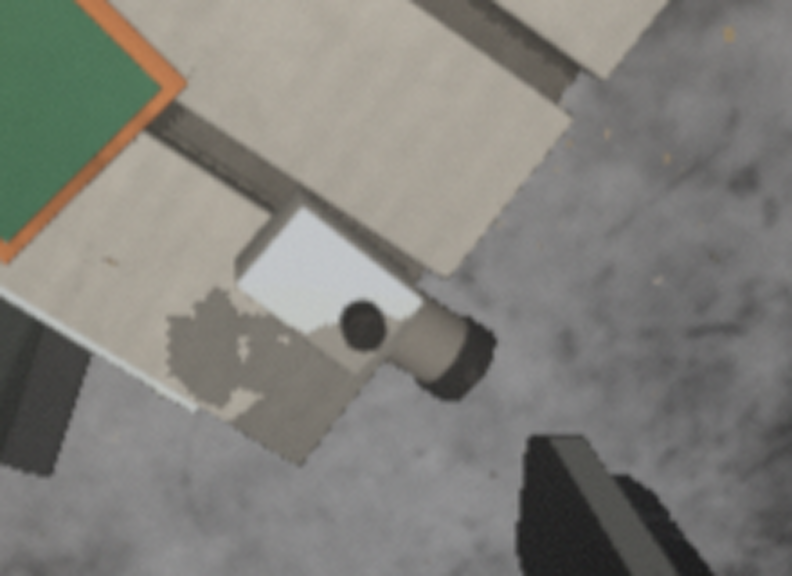

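The crop shows the white block with its 60 mm side running diagonally and the knob at its outer, lower-right end. Beyond the table edge there is a cylinder; I'll check it when I pick the block.

Request:
{"api": "drive_tool", "payload": {
  "steps": [
    [0, -3.2, -1.72, 0, 1],
    [0, -3.2, -1.72, 0, 1],
    [0, -3.2, -1.72, 0, 1],
    [0, -3.2, -1.72, 0, 1],
    [0, -3.2, -1.72, 0, 1],
    [0, -3.2, -1.72, 0, 1],
    [0, -3.2, -1.72, 0, 1],
    [0, -3.2, -1.72, 0, 1],
    [0, -3.2, -1.72, 0, 1],
    [0, -3.2, -1.72, 0, 1]
  ]
}}

```text
time: 2.35
eef_pos: [0.4909, 0.166, 0.2496]
tcp_rot: [0.698, 0.115, -0.698, 0.115]
contact_force: [0.0, -0.1, 0.4]
opening: 1.0
```

Request:
{"api": "drive_tool", "payload": {
  "steps": [
    [0, 0, 0, 0, 1],
    [0, 0, 0, 0, 1],
    [0, 0, 0, 0, 1],
    [0, 0, 0, 0, 1]
  ]
}}

```text
time: 2.75
eef_pos: [0.4907, 0.1641, 0.2496]
tcp_rot: [-0.698, -0.114, 0.698, -0.114]
contact_force: [-0.6, -1.1, 0.2]
opening: 1.001
```

```bash
python3 - <<'E'
from h import *
tool(); c=snap("wrist","w3")
for n,lo,hi,z in [("o",(13,165,60),(20,255,255),.005),("g",(55,50,20),(95,255,255),.005)]:
    for b in blob(c,lo,hi)[:2]: print(n,rect(ray(c,b,z)), b.min(0),b.max(0))
E
```

```text
t 2.75 tcp [0.4907 0.1641 0.2496] x [-0. -0. -1.] jaw deg -71.38 open 1.001 F [-0.6 -1.1  0.2] q [ 0.13 -0.08  1.94 -0.    1.28  1.37]
o (array([513.4,  86. ]), array([87.4, 86.8]), 63.5) [327 121] [413 207]
g (array([330.4, 529.6]), array([123. ,  67.6]), 0.1) [  0 139] [ 52 220]
g (array([ 419.8, -100.4]), array([85.2, 87.2]), 63.2) [425 227] [499 293]
```

View pics/w3.png

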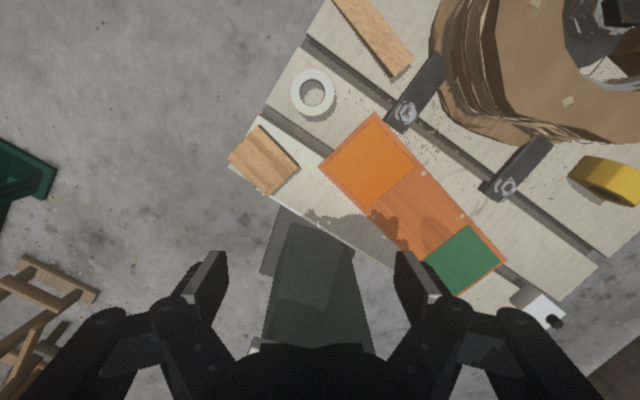

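Offcut at (265,160), tall ring (312,92), orange (370,160), green (467,258); the mat sizes measured come out near 88 mm, so the calibration is good. The dark cylinder is not on the table.

```bash
cat >> h.py <<'E'
def top(c,b,z):
    "rect of the top face outline"
    return rect(ray(c,b,z))
E
python3 - <<'E'
from h import *
c=read_camera("wrist")
for b in blob(c,(8,80,90),(25,255,255),200,roi=(215,110,308,205))[:2]: print("off",top(c,b,.022),b.min(0),b.max(0))
h=cv2.cvtColor(c["frame"],cv2.COLOR_RGB2HSV)
for p in [(297,92),(312,92),(280,100),(330,125),(265,160),(248,140)]: print(p,h[p[1],p[0]])
togo([.49,.17,.25])
E
```

```text
off (array([476.5, 224.4]), array([73.6, 60.3]), 61.9) [228 127] [297 194]
(297, 92) [ 41  10 199]
(312, 92) [ 22  26 179]
(280, 100) [ 20  26 180]
(330, 125) [ 19  27 177]
(265, 160) [ 15  95 182]
(248, 140) [ 15  96 181]
t 2.85 tcp [0.4907 0.1643 0.2497] x [ 0. -0. -1.] jaw deg -71.37 open 1.005 F [ 0.3 -0.1  0.2] q [ 0.13 -0.08  1.94 -0.    1.28  1.37]
go cm [-0.03 -0.57 -0.11]
```

Request:
{"api": "drive_tool", "payload": {
  "steps": [
    [1.5, 0, 0, -7.5, 1],
    [1.5, 0, 0, -7.5, 1],
    [1.5, 0, 0, -7.5, 1],
    [1.5, 0, 0, -7.5, 1],
    [1.5, 0, 0, -7.5, 1],
    [1.5, 0, 0, -5.8, 1],
    [0, 0, 0, 0, 1],
    [0, 0, 0, 0, 1]
  ]
}}

```text
time: 3.65
eef_pos: [0.4907, 0.1649, 0.1598]
tcp_rot: [-0.606, -0.363, 0.607, -0.363]
contact_force: [1.2, -1.0, 0.4]
opening: 1.004
```

```bash
python3 - <<'E'
from h import *
togo([.4765,.2244,.14],-28.1)
E
```

```text
t 3.65 tcp [0.4907 0.1649 0.1598] x [-0. -0. -1.] jaw deg -28.14 open 1.004 F [ 1.2 -1.   0.4] q [ 0.13  0.01  2.02 -0.    1.11  0.62]
go cm [ 1.98 -4.06 -4.58]
turn -0.04
```

Request:
{"api": "drive_tool", "payload": {
  "steps": [
    [1, -2, -2.3, 0, 1],
    [1, -2.06, -2.28, 0, 1],
    [0, 0, 0, 0, 1],
    [0, 0, 0, 0, 1],
    [0, 0, 0, 0, 1]
  ]
}}

```text
time: 4.15
eef_pos: [0.4772, 0.2244, 0.1408]
tcp_rot: [0.607, 0.364, -0.606, 0.364]
contact_force: [-0.7, 0.2, -0.1]
opening: 1.002
```

```bash
python3 - <<'E'
from h import *
c=snap("wrist","w4")
for b in blob(c,(8,65,60),(25,255,255),300)[:3]: print("off",top(c,b,.022),b.min(0),b.max(0))
togo([.4765,.2244,.0],-28.1); print(proj(c,[.4765,.2244,.022]))
E
```

```text
off (array([659.6, -47.9]), array([298.4, 146.1]), 81.4) [496 190] [639 399]
off (array([497.8,  70.6]), array([162.5,  98.6]), 62.9) [349 233] [447 360]
off (array([656.6, 153.7]), array([121.5,  41.2]), 66.7) [490  99] [550 226]
t 4.2 tcp [0.4772 0.2243 0.1407] x [ 0.002  0.    -1.   ] jaw deg -28.05 open 1.0 F [ 0.3 -0.1  0.5] q [ 0.25  0.06  2.02 -0.    1.07  0.74]
go cm [14.07 -0.09  0.04]
turn 0.05
[[309.37433374 190.74936225]]
```

View pics/w4.png

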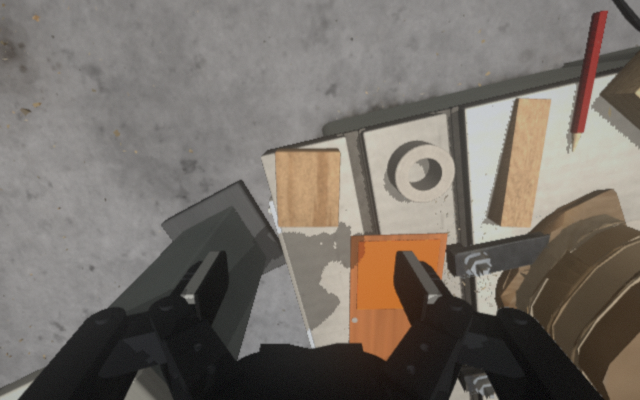

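The offcut shows a top face of 275–341 × 149–227, centred near (308,188). The predicted point was (309,191), which is good to about 2 mm. The tall ring is at (426,172). Going down.

Request:
{"api": "drive_tool", "payload": {
  "steps": [
    [4, 0, 0, 0, 1],
    [4, -0.1, 0, 0, 1],
    [3, 0, 0, 0, 1],
    [1.5, 0, 0, 0, 1],
    [1, 0, 0, 0, 1],
    [0.6, 0, 0, 0, 1],
    [0, 0, 0, 0, 1],
    [0, 0, 0, 0, 1]
  ],
  "force": 50
}}

```text
time: 5.0
eef_pos: [0.4766, 0.2255, -0.0001]
tcp_rot: [0.607, 0.364, -0.605, 0.365]
contact_force: [0.4, 0.1, 0.2]
opening: 1.002
```

Request:
{"api": "drive_tool", "payload": {
  "steps": [
    [0, 0, 0, 0, 0.85],
    [0, 0, 0, 0, 0.6],
    [0, 0, 0, 0, 0.5],
    [0, 0, 0, 0, 0.4],
    [0, 0, 0, 0, 0.4],
    [0, 0, 0, 0, 0.4],
    [0, 0, 0, 0, 0.4]
  ]
}}

```text
time: 5.7
eef_pos: [0.4765, 0.2256, -0.0001]
tcp_rot: [0.607, 0.364, -0.605, 0.365]
contact_force: [0.1, -0.5, 6.2]
opening: 0.69
```

```bash
python3 - <<'E'
from h import *
c=snap("wrist","w5"); tool()
E
```

```text
t 5.75 tcp [ 4.765e-01  2.256e-01 -1.000e-04] x [ 0.002  0.001 -1.   ] jaw deg -27.97 open 0.687 F [-0.  -0.   6.3] q [0.25 0.28 2.07 0.   0.79 0.74]
```

View pics/w5.png

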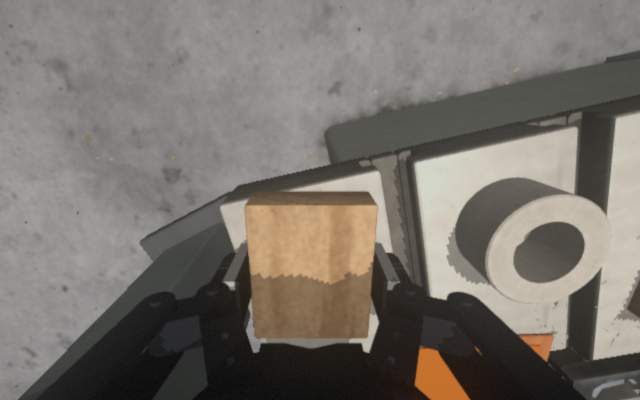

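The offcut is between the pads: top face (246,203)–(378,338), opening 0.69 as expected for 60 mm. The tall ring's top is centred at about (548,248).

```bash
python3 - <<'E'
from h import *
s,r=tool(); c=read_camera("wrist")
P=ray(c,[(246,204),(376,204),(253,337),(369,337)],.022); print(np.round(P[:,:2]*1000,1))
m=P.mean(0); print("centre",m, "in tool",np.round(100*r.inv().apply(m-s["eef_pos"]),2))
E=ray(c,[(548,247)],.03); print("ring",E)
togo([.4765,.2256,.12],-26.7)
E
```

```text
t 5.75 tcp [ 4.765e-01  2.256e-01 -1.000e-04] x [ 0.002  0.001 -1.   ] jaw deg -27.97 open 0.687 F [-0.  -0.   6.3] q [0.25 0.28 2.07 0.   0.79 0.74]
[[468.7 271.4]
 [519.4 244.3]
 [432.9 207.1]
 [486.2 178.6]]
centre [0.47682155 0.22536301 0.022     ] in tool [-2.21  0.04  0.  ]
ring [[0.57705669 0.19436784 0.03      ]]
t 5.8 tcp [ 4.765e-01  2.256e-01 -1.000e-04] x [ 0.002  0.001 -1.   ] jaw deg -27.97 open 0.689 F [-0.3  1.2  6. ] q [0.25 0.28 2.07 0.   0.79 0.74]
go cm [-12.01   0.02  -0.02]
turn -1.27
```

Request:
{"api": "drive_tool", "payload": {
  "steps": [
    [-0.5, 0, 0, 0, 0.4],
    [-1.5, 0, 0, 0, 0.4],
    [-3, 0, 0, 0, 0.4],
    [-4, 0, 0, 0, 0.4],
    [-4, 0, 0, -1.3, 0.4],
    [0, 0, 0, 0, 0.4]
  ]
}}

```text
time: 6.4
eef_pos: [0.4796, 0.2265, 0.1362]
tcp_rot: [0.606, 0.37, -0.597, 0.373]
contact_force: [0.3, -0.4, -0.3]
opening: 0.694
```

```bash
python3 - <<'E'
from h import *
togo([.4198,-.1004,.12],-26.7)
E
```

```text
t 6.4 tcp [0.4796 0.2265 0.1362] x [ 0.013  0.003 -1.   ] jaw deg -26.65 open 0.694 F [ 0.3 -0.4 -0.3] q [0.25 0.06 2.02 0.   1.05 0.71]
go cm [ 1.44  9.3  31.91]
turn 0.05
```

Request:
{"api": "drive_tool", "payload": {
  "steps": [
    [0.1, 1.15, 4, 0, 0.4],
    [0.1, 1.15, 4, 0, 0.4],
    [0.1, 1.15, 4, 0, 0.4],
    [0.1, 1.15, 4, 0, 0.4],
    [0.1, 1.15, 4, 0, 0.4],
    [0.1, 1.15, 4, 0, 0.4],
    [0.1, 1.15, 4, 0, 0.4],
    [0.1, 1.15, 4, 0, 0.4],
    [0, 0, 0, 0, 0.4],
    [0, 0, 0, 0, 0.4]
  ]
}}

```text
time: 7.4
eef_pos: [0.4133, -0.1025, 0.1204]
tcp_rot: [-0.602, -0.371, 0.602, -0.37]
contact_force: [0.6, -0.5, -0.8]
opening: 0.69
```

```bash
python3 - <<'E'
from h import *
c=snap("wrist","w6")
for n,lo,hi,z in [("o",(13,165,60),(20,255,255),.005),("g",(55,50,20),(95,255,255),.005)]:
    for b in blob(c,lo,hi)[:2]: print(n,rect(ray(c,b,z)), b.min(0),b.max(0))
togo([.4198,-.1004,.006],-26.7)
E
```

```text
g (array([428.8, -83.5]), array([45.2, 86.1]), 63.1) [268 141] [364 190]
t 7.45 tcp [ 0.4134 -0.1016  0.1203] x [-0.001  0.001 -1.   ] jaw deg -26.73 open 0.693 F [-0.2  0.4 -0.4] q [-0.48 -0.16  2.26  0.    1.04 -0.01]
go cm [11.43  0.52 -0.39]
turn -0.03
```

View pics/w6.png

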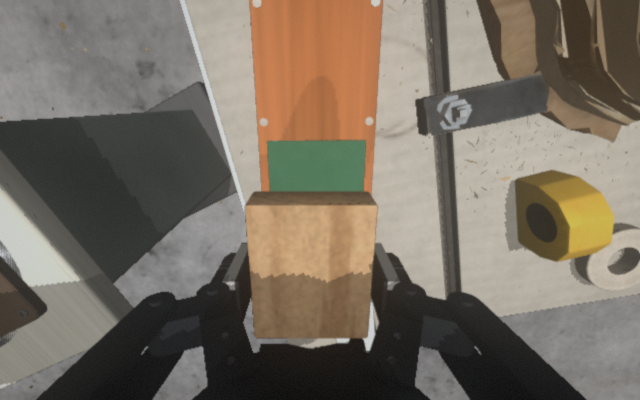

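The held offcut is over the green mat; the mat's far edge is at row 141 and its columns are 268–364. From the visible edges the mat centre comes to (419.1,-102.6) mm, against (419.8,-100.4) before, so I take the mean.

Request:
{"api": "drive_tool", "payload": {
  "steps": [
    [2, 0.25, -0.15, 0, 0.4],
    [3, 0.28, -0.15, 0, 0.4],
    [3, 0, 0, 0, 0.4],
    [1.5, 0, 0, 0, 0.4],
    [0.9, 0, 0, 0, 0.4],
    [0.6, 0, 0, 0, 0.4],
    [0.3, 0, 0, 0, 0.4],
    [0, 0, 0, 0, 0.4],
    [0, 0, 0, 0, 0.4]
  ]
}}

```text
time: 8.35
eef_pos: [0.4207, -0.1019, 0.0084]
tcp_rot: [0.602, 0.371, -0.602, 0.372]
contact_force: [0.5, 0.5, -0.2]
opening: 0.691
```

```bash
python3 - <<'E'
from h import *
togo([.4195,-.1012,.0055],-26.7)
E
```

```text
t 8.35 tcp [ 0.4207 -0.1019  0.0084] x [ 0.001 -0.001 -1.   ] jaw deg -26.67 open 0.691 F [ 0.5  0.5 -0.2] q [-0.47  0.08  2.29  0.    0.77 -0.01]
go cm [ 0.29 -0.14 -0.01]
turn 0.03
```

Request:
{"api": "drive_tool", "payload": {
  "steps": [
    [0.1, -0.14, 0, 0, 0.4],
    [0.1, 0, 0, 0, 0.4],
    [0.1, 0, 0, 0, 0.4],
    [0, 0, 0, 0, 0.4],
    [0, 0, 0, 0, 0.75],
    [0, 0, 0, 0, 0.85],
    [0, 0, 0, 0, 1],
    [0, 0, 0, 0, 1],
    [-0.5, 0, 0, 0, 1],
    [-1.5, 0, 0, 0, 1]
  ]
}}

```text
time: 9.35
eef_pos: [0.4176, -0.1005, 0.0239]
tcp_rot: [-0.601, -0.372, 0.603, -0.37]
contact_force: [-0.2, 0.6, 0.2]
opening: 1.001
```

Request:
{"api": "drive_tool", "payload": {
  "steps": [
    [-3, 0, 0, 0, 1],
    [-4, 0, 0, 0, 1],
    [-4, 0, 0, 0, 1],
    [-4, 0, 0, 0, 1],
    [0, 0, 0, 0, 1],
    [0, 0, 0, 0, 1],
    [0, 0, 0, 0, 1]
  ]
}}

```text
time: 10.05
eef_pos: [0.4179, -0.1006, 0.1733]
tcp_rot: [-0.601, -0.372, 0.602, -0.37]
contact_force: [-0.2, -0.3, -0.9]
opening: 1.001
```

```bash
python3 - <<'E'
from h import *
c=snap("wrist","w7")
for b in blob(c,(8,65,40),(25,255,255),300)[:4]: print("off",top(c,b,.027),b.min(0),b.max(0))
for b in blob(c,(55,50,20),(95,255,255),300): print("g",top(c,b,.005),b.min(0),b.max(0))
print(proj(c,[.4195,-.1012,.027]))
togo([.577,.1944,.15],-26.7)
E
```

```text
off (array([ 692.7, -140.1]), array([138.8, 328.6]), 24.2) [441   0] [639 231]
off (array([447.1, -46.4]), array([202.8,  95.9]), 63.6) [257   0] [367 218]
off (array([ 74.4, -52.4]), array([163.2,  58.5]), 44.7) [  0 205] [ 54 323]
off (array([ 604.1, -216.4]), array([87. , 72.2]), 78.1) [480 164] [553 237]
g (array([ 420.1, -101.4]), array([84.5, 85.9]), 64.2) [273 138] [352 213]
[[312.32036408 182.32114374]]
t 10.1 tcp [ 0.4176 -0.1005  0.1728] x [-0.003  0.002 -1.   ] jaw deg -26.68 open 0.999 F [ 0.6  0.5 -0.3] q [-0.47 -0.22  2.21  0.    1.16 -0.01]
go cm [  2.28   1.01 -33.5 ]
turn 0.02
```

View pics/w7.png

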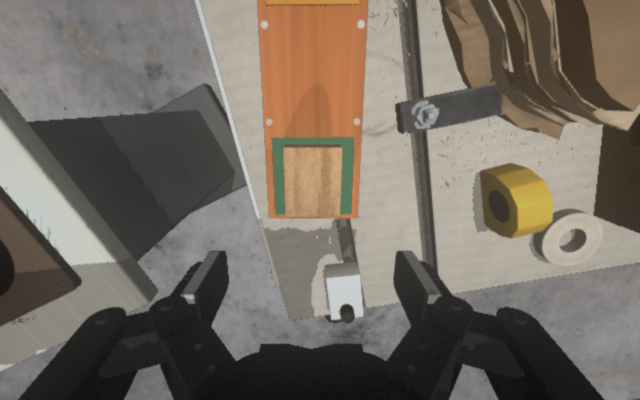

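The offcut sits centred on the green mat with even green margins (273–283 left, 342–352 right). Its centre is at (312,181), against (312,182) predicted. Next is the ring.

Request:
{"api": "drive_tool", "payload": {
  "steps": [
    [0, 0.12, -3.72, 0, 1],
    [0, 0.12, -3.72, 0, 1],
    [0, 0.12, -3.72, 0, 1],
    [0, 0.11, -3.72, 0, 1],
    [0, 0.11, -3.72, 0, 1],
    [0.5, 0.11, -3.72, 0, 1],
    [0.5, 0.11, -3.72, 0, 1],
    [0.5, 0.11, -3.72, 0, 1],
    [0.8, 0.11, -3.72, 0, 1],
    [0, 0, 0, 0, 1]
  ]
}}

```text
time: 11.1
eef_pos: [0.5775, 0.1964, 0.1476]
tcp_rot: [-0.6, -0.373, 0.603, -0.371]
contact_force: [-0.4, 0.6, -0.9]
opening: 0.998
```

Request:
{"api": "drive_tool", "payload": {
  "steps": [
    [0, 0, 0, 0, 1],
    [0, 0, 0, 0, 1],
    [0, 0, 0, 0, 1]
  ]
}}

```text
time: 11.4
eef_pos: [0.5778, 0.1925, 0.1515]
tcp_rot: [-0.602, -0.371, 0.602, -0.371]
contact_force: [-0.0, 0.2, -0.3]
opening: 1.003
```

```bash
python3 - <<'E'
from h import *
c=snap("wrist","w8"); s,r=tool()
u=proj(c,[[.577,.1944,.03],[.577+.027,.1944,.03],[.577,.1944+.0175,.03]]); print(u)
g=cv2.GaussianBlur(cv2.cvtColor(c["frame"],cv2.COLOR_RGB2GRAY),(0,0),1)
x,y=u[0].astype(int); R0=np.linalg.norm(u[1]-u[0])
x0,y0=max(x-70,0),max(y-70,0); g=g[y0:y+70,x0:x+70]
for lo,hi in [(.5,.8),(.85,1.15)]:
    cc=cv2.HoughCircles(g,cv2.HOUGH_GRADIENT_ALT if 0 else cv2.HOUGH_GRADIENT,1,20,param1=80,param2=12,minRadius=int(R0*lo),maxRadius=int(R0*hi))
    if cc is not None:
        for q in cc[0][:3]:
            p=ray(c,q[:2]+[x0,y0],.03)[0]; print(q+[x0,y0,0],np.round(p,4))
togo([.577,.1944,.005],-26.7)
im=cv2.resize(c["frame"][y0:y+70,x0:x+70],None,fx=4,fy=4); cv2.imwrite("pics/w8c.png",im[:,:,::-1])
E
```

```text
t 11.45 tcp [0.578  0.1925 0.1518] x [ 0. -0. -1.] jaw deg -26.75 open 1.002 F [1.  0.3 0.1] q [ 0.16  0.22  1.81 -0.    1.11  0.62]
[[308.65535026 188.03251159]
 [334.29814104 175.61044565]
 [300.18907991 172.01741715]]
[310.5        190.5         15.60000038] [0.5775 0.1914 0.03  ]
[309.5        182.5         25.70000076] [0.5802 0.1989 0.03  ]
t 11.45 tcp [0.578  0.1925 0.1518] x [ 0. -0. -1.] jaw deg -26.75 open 1.002 F [1.  0.3 0.1] q [ 0.16  0.22  1.81 -0.    1.11  0.62]
go cm [14.68 -0.17 -0.12]
turn -0.05
```

View pics/w8c.png

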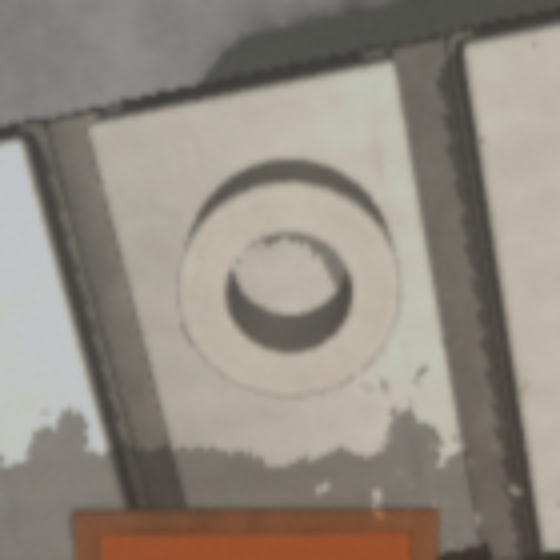

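The ring top is 182–398 px in both axes of the crop, so it is centred at full-frame (310.5,190.5), or world (0.5775, 0.1914), and the bore circle agrees.

Request:
{"api": "drive_tool", "payload": {
  "steps": [
    [4, 0, 0.12, 0, 1],
    [4, 0, 0, 0, 1],
    [3, 0, 0, 0, 1],
    [2, 0, 0, 0, 1],
    [1, 0, 0, 0, 1],
    [0.7, 0, 0, 0, 1],
    [0, 0, 0, 0, 1],
    [0, 0, 0, 0, 1]
  ],
  "force": 60
}}

```text
time: 12.25
eef_pos: [0.5787, 0.1925, 0.006]
tcp_rot: [0.603, 0.371, -0.601, 0.371]
contact_force: [-0.2, 0.4, 0.4]
opening: 1.001
```

Request:
{"api": "drive_tool", "payload": {
  "steps": [
    [0, 0, 0, 0, 0.85],
    [0, 0, 0, 0, 0.7],
    [0, 0, 0, 0, 0.55],
    [0, 0, 0, 0, 0.4],
    [0, 0, 0, 0, 0.4],
    [0, 0, 0, 0, 0.4],
    [0, 0, 0, 0, 0.4]
  ]
}}

```text
time: 12.95
eef_pos: [0.5787, 0.1928, 0.006]
tcp_rot: [0.603, 0.371, -0.601, 0.371]
contact_force: [-2.6, 0.4, 6.0]
opening: 0.596
```

```bash
python3 - <<'E'
from h import *
c=snap("wrist","w9"); s,r=tool()
u=proj(c,[[.5775,.1914,.03],[.5775+.027,.1914,.03]]); R0=np.linalg.norm(u[1]-u[0]); print(u)
g=cv2.GaussianBlur(cv2.cvtColor(c["frame"],cv2.COLOR_RGB2GRAY),(0,0),1)
x,y=u[0].astype(int); x0,y0=x-100,y-100; g=g[y0:y+100,x0:x+100]
for lo,hi in [(.5,.8),(.9,1.1)]:
    cc=cv2.HoughCircles(g,cv2.HOUGH_GRADIENT,1,20,param1=80,param2=12,minRadius=int(R0*lo),maxRadius=int(R0*hi))
    if cc is not None:
        for q in cc[0][:2]:
            p=ray(c,q[:2]+[x0,y0],.03)[0]; print(q+[x0,y0,0],np.round(p,4),"tool",np.round(100*r.inv().apply(p-s["eef_pos"]),2))
E
```

```text
t 13.0 tcp [0.5787 0.1928 0.006 ] x [ 0.002  0.    -1.   ] jaw deg -26.67 open 0.596 F [-1.5 -0.5  5.7] q [0.16 0.42 1.86 0.   0.86 0.62]
[[309.30407606 281.19680661]
 [361.19506892 258.67800136]]
[313.5        252.5         44.40000153] [0.5862 0.2043 0.03  ] tool [-2.4   0.16 -1.37]
[321.5        275.5         43.29999924] [0.5841 0.1916 0.03  ] tool [-2.4   0.54 -0.14]
[311.5        288.5         59.20000076] [0.5766 0.1873 0.03  ] tool [-2.4   0.07  0.58]
[311.5        258.5         50.40000153] [0.5839 0.2019 0.03  ] tool [-2.4   0.07 -1.06]
```

View pics/w9.png

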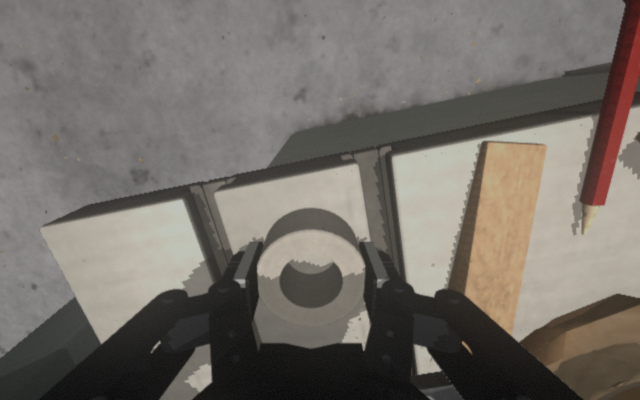

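The ring is held squarely, top 257–364 × 229–327, centred at about (310.5,278). That puts its axis within about 1 mm of the TCP. Lifting it and carrying it to the offcut.

Request:
{"api": "drive_tool", "payload": {
  "steps": [
    [-0.5, 0, 0, 0, 0.4],
    [-1.5, 0, 0, 0, 0.4],
    [-3, 0, 0, 0, 0.4],
    [-4, 0, 0, 0, 0.4],
    [-4, 0, 0, 0, 0.4],
    [-1, -0.2, 3.5, 0, 0.4],
    [0, -0.2, 3.5, 0, 0.4],
    [0, -0.2, 3.5, 0, 0.4],
    [0, -0.2, 3.5, 0, 0.4],
    [0, -0.2, 3.5, 0, 0.4]
  ]
}}

```text
time: 14.0
eef_pos: [0.4889, 0.0396, 0.1449]
tcp_rot: [-0.602, -0.371, 0.602, -0.371]
contact_force: [0.5, -1.2, -2.0]
opening: 0.601
```

Request:
{"api": "drive_tool", "payload": {
  "steps": [
    [0, 0, 3.5, 0, 0.4],
    [0, 0, 3.5, 0, 0.4],
    [0, 0, 3.5, 0, 0.4],
    [0, 0, 3.5, 0, 0.4],
    [0, 0, 1.5, 0, 0.4],
    [0, 0, 0, 0, 0.4],
    [0, 0, 0, 0, 0.4],
    [0, 0, 0, 0, 0.4]
  ]
}}

```text
time: 14.8
eef_pos: [0.4208, -0.0972, 0.1447]
tcp_rot: [0.602, 0.371, -0.602, 0.371]
contact_force: [-0.5, 0.5, -2.3]
opening: 0.603
```

```bash
python3 - <<'E'
from h import *
togo([.4197,-.1008,.0335],-26.7)
E
```

```text
t 14.8 tcp [ 0.4208 -0.0972  0.1447] x [ 0.  0. -1.] jaw deg -26.63 open 0.603 F [-0.5  0.5 -2.3] q [-0.46 -0.18  2.23  0.    1.09  0.  ]
go cm [11.12  0.07  0.37]
turn 0.07
```

Request:
{"api": "drive_tool", "payload": {
  "steps": [
    [2, 0.07, 0.37, 0, 0.4],
    [3, 0, 0, 0, 0.4],
    [3, 0, 0, 0, 0.4],
    [1.5, 0, 0, 0, 0.4],
    [0.8, 0, 0, 0, 0.4],
    [0.4, 0, 0, 0, 0.4],
    [0.1, 0, 0, 0, 0.4],
    [0, 0, 0, 0, 0.4],
    [0, 0, 0, 0, 0.4]
  ]
}}

```text
time: 15.7
eef_pos: [0.4204, -0.1019, 0.0376]
tcp_rot: [0.602, 0.371, -0.601, 0.372]
contact_force: [-0.3, 1.1, -1.7]
opening: 0.598
```

```bash
python3 - <<'E'
from h import *
c=snap("wrist","w10")
togo([.4197,-.1008,.0330],-26.7)
E
```

```text
t 15.75 tcp [ 0.4203 -0.1019  0.0375] x [ 0.002 -0.001 -1.   ] jaw deg -26.68 open 0.599 F [-0.8 -0.8 -2.6] q [-0.47  0.01  2.28  0.    0.84 -0.01]
go cm [ 0.45 -0.1  -0.07]
turn 0.02
```

View pics/w10.png

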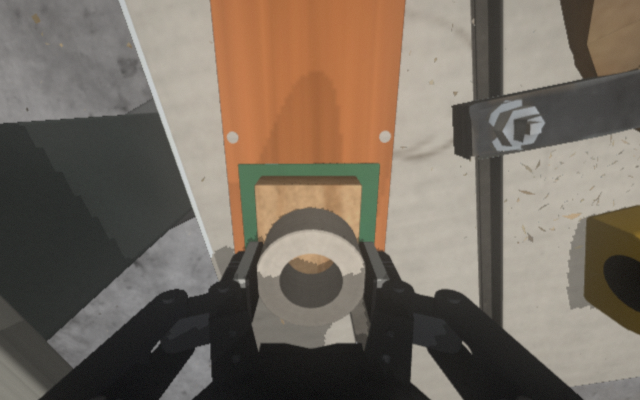

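The ring is held over the offcut; the offcut's far top edge runs from about (256,184) to (361,184). Checking the geometry from those.

```bash
python3 - <<'E'
from h import *
c=read_camera("wrist"); s,r=togo([.4197,-.1008,.0330]) or tool()
for uv in [(257,184),(361,184),(308.5,184)]:
    print(uv,np.round(100*r.inv().apply(ray(c,uv,.027)[0]-s["eef_pos"]),2))
print("ring",np.round(100*r.inv().apply(ray(c,(310.5,279),s["eef_pos"][2]+.024)[0]-s["eef_pos"]),2))
E
```

```text
t 15.8 tcp [ 0.4201 -0.1018  0.0374] x [ 0.001 -0.001 -1.   ] jaw deg -26.68 open 0.598 F [ 1.1 -0.4 -1.9] q [-0.47  0.01  2.28  0.    0.84 -0.01]
go cm [ 0.44 -0.08 -0.07]
t 15.8 tcp [ 0.4201 -0.1018  0.0374] x [ 0.001 -0.001 -1.   ] jaw deg -26.68 open 0.598 F [ 1.1 -0.4 -1.9] q [-0.47  0.01  2.28  0.    0.84 -0.01]
(257, 184) [ 1.03 -2.9  -3.68]
(361, 184) [ 1.04  2.81 -3.67]
(308.5, 184) [ 1.04 -0.08 -3.68]
ring [-2.4   0.03  0.05]
```

Request:
{"api": "drive_tool", "payload": {
  "steps": [
    [0.2, -0.09, 0, 0, 0.4],
    [0.15, 0, 0, 0, 0.4],
    [0.08, 0, 0, 0, 0.4],
    [0, 0, 0, 0, 0.4],
    [0, 0, 0, 0, 0.4]
  ]
}}

```text
time: 16.3
eef_pos: [0.4187, -0.1012, 0.033]
tcp_rot: [-0.602, -0.371, 0.602, -0.371]
contact_force: [-2.4, 1.4, 4.1]
opening: 0.601
```

Contact is light (about 4 N up). Releasing and going up.

Request:
{"api": "drive_tool", "payload": {
  "steps": [
    [0, 0, 0, 0, 0.66],
    [0, 0, 0, 0, 0.72],
    [0, 0, 0, 0, 0.85],
    [0, 0, 0, 0, 1],
    [0, 0, 0, 0, 1],
    [-0.5, 0, 0, 0, 1],
    [-1.5, 0, 0, 0, 1],
    [-3, 0, 0, 0, 1],
    [-4, 0, 0, 0, 1],
    [-4, 0, 0, 0, 1]
  ]
}}

```text
time: 17.3
eef_pos: [0.4182, -0.1009, 0.1636]
tcp_rot: [-0.602, -0.371, 0.602, -0.371]
contact_force: [0.8, -0.3, -0.2]
opening: 0.999
```

Request:
{"api": "drive_tool", "payload": {
  "steps": [
    [-1, 0, 2, 0, 1],
    [-1, 0, 2, 0, 1],
    [0, 0, 2, 0, 1],
    [0, 0, 2, 0, 1],
    [0, 0, 0, 0, 1],
    [0, 0, 0, 0, 1],
    [0, 0, 0, 0, 1],
    [0, 0, 0, 0, 1]
  ]
}}

```text
time: 18.1
eef_pos: [0.383, -0.172, 0.1822]
tcp_rot: [0.602, 0.372, -0.602, 0.371]
contact_force: [0.6, -0.3, 0.3]
opening: 0.998
```

```bash
python3 - <<'E'
from h import *
c=snap("wrist","w11"); s,r=tool()
h=cv2.cvtColor(c["frame"],cv2.COLOR_RGB2HSV)
print(proj(c,[[.4187,-.1012,.057],[.388,-.246,.03]]))
m=cv2.inRange(h,(0,0,190),(180,40,255)); cs,_=cv2.findContours(m,cv2.RETR_EXTERNAL,cv2.CHAIN_APPROX_NONE)
for b in sorted(cs,key=len)[-6:]:
    b=b[:,0]; print("white",rect(ray(c,b,.03)),b.min(0),b.max(0))
E
```

```text
t 18.15 tcp [ 0.383  -0.172   0.1822] x [-0.  0. -1.] jaw deg -26.61 open 1.0 F [ 0.8  0.9 -1.1] q [-0.66 -0.26  2.22  0.    1.18 -0.2 ]
[[310.41962518 102.05738395]
 [343.81625124 235.98832276]]
white (array([ 631.1, -276.7]), array([9.4, 6.2]), 60.4) [567 160] [573 169]
white (array([ 628. , -266.6]), array([26.9,  5. ]), 33.5) [556 147] [576 169]
white (array([ 418.4, -103. ]), array([55.5, 56.3]), 63.4) [282  73] [340 133]
white (array([ 391.5, -242.8]), array([56.5, 37.7]), 70.2) [327 208] [363 253]
white (array([148.8, -39.4]), array([183.7,  50.6]), 89.9) [ 0 73] [126 232]
white (array([352.2, -94.3]), array([221.9,   4.8]), 74.9) [214   0] [276 227]
```

View pics/w11.png

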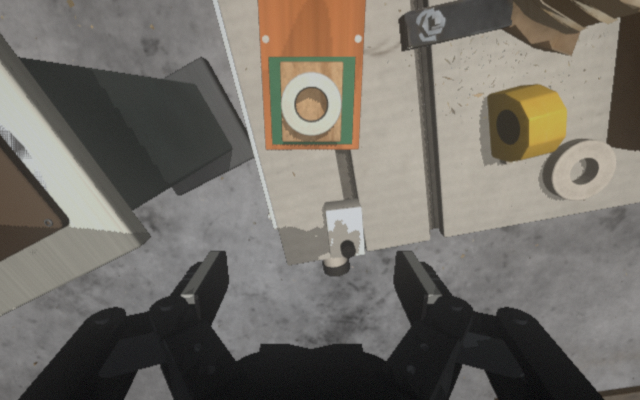

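The ring stands centred on the offcut: ring (311,103), offcut columns 281–341, predicted (310,102). The white block is at (345,230) with the knob at its lower end. One image view is left, so I continue by numbers.

```bash
python3 - <<'E'
from h import *
togo([.3915,-.2428,.12],-20)
E
```

```text
t 18.15 tcp [ 0.383  -0.172   0.1822] x [-0.  0. -1.] jaw deg -26.61 open 1.0 F [ 0.8  0.9 -1.1] q [-0.66 -0.26  2.22  0.    1.18 -0.2 ]
go cm [6.22 3.93 5.95]
turn -6.61
```

Request:
{"api": "drive_tool", "payload": {
  "steps": [
    [0, 1.3, 2, 0, 1],
    [1.2, 1.3, 2, 0, 1],
    [2, 1.33, 1.95, 0, 1],
    [3, 0, 0, -6.6, 1],
    [0, 0, 0, 0, 1],
    [0, 0, 0, 0, 1],
    [0, 0, 0, 0, 1]
  ]
}}

```text
time: 18.85
eef_pos: [0.3921, -0.2436, 0.1218]
tcp_rot: [0.58, 0.404, -0.579, 0.406]
contact_force: [1.0, 0.2, 0.1]
opening: 1.001
```

```bash
python3 - <<'E'
from h import *
c=snap("wrist","w12"); s,r=tool()
h=cv2.cvtColor(c["frame"],cv2.COLOR_RGB2HSV)
q=proj(c,[[.3915,-.2428,.03]])[0]; print(q)
x,y=q.astype(int)
# coarse raster of V and S around the block
for v in range(y-60,y+64,6): print(v,' '.join(f"{h[v,u,2]:3d}/{h[v,u,1]:<3d}" for u in range(x-48,x+54,6)))
print("cols",list(range(x-48,x+54,6)))
m=cv2.inRange(h,(0,0,195),(180,30,255)); cs,_=cv2.findContours(m,cv2.RETR_EXTERNAL,cv2.CHAIN_APPROX_NONE)
for b in sorted(cs,key=len)[-5:]:
    b=b[:,0]; print("white",rect(ray(c,b,.03)),b.min(0),b.max(0))
E
```

```text
t 18.9 tcp [ 0.3922 -0.2437  0.122 ] x [ 0.002 -0.002 -1.   ] jaw deg -20.09 open 1.001 F [ 0.1 -0.7 -0.2] q [-0.78 -0.07  2.18  0.    1.03 -0.43]
[309.11700394 198.75543803]
138 168/27  164/26  164/25  164/28  167/26  166/28  170/27  173/27  168/26  107/33  104/32   75/31  167/24  168/24  170/26  169/26  171/25 
144 168/23  170/26  168/24  168/26  168/24  171/25  172/25  170/26  169/26  103/32  103/32   80/29  169/26  168/29  170/27  169/26  168/26 
150 172/27  170/26  169/26  168/24  168/23  167/26  170/26  170/24  168/27  101/33  102/30   82/28  164/23  166/26  168/27  168/26  168/24 
156 167/23  169/26  166/23  168/26  167/26  171/25  168/26  168/27  170/26  100/33  103/32   84/27  163/27  167/26  165/26  168/26  169/24 
162 168/26  170/24  169/24  167/23  165/26  113/25  113/25  113/23  115/22  115/22  117/24  117/24  166/26  169/26  167/26  168/23  167/24 
168 171/24  170/26  172/27  172/27  171/6   198/8   196/7   198/6   198/8   198/9   196/7   197/8   162/19  160/24  166/25  165/25  166/26 
174 166/25  166/26  168/24  169/24  159/13  200/9   197/8   198/9   197/8   198/8   1
[... 1794 characters left out ...]
  55/9    55/19   53/10  106/2   126/0   120/0   120/2   124/2   124/2   108/2  
258 125/2   123/2   133/2   141/0   138/2    55/19   52/10   55/19   55/14  103/0   121/0   119/2   117/0   124/2   123/4   116/0   116/2  
cols [261, 267, 273, 279, 285, 291, 297, 303, 309, 315, 321, 327, 333, 339, 345, 351, 357]
white (array([ 374.1, -250.8]), array([0.9, 0.9]), 68.8) [293 213] [294 214]
white (array([ 399.9, -269.4]), array([4.8, 0.9]), 71.0) [328 220] [329 225]
white (array([ 370.6, -252.3]), array([4.7, 2.2]), 85.8) [289 214] [292 219]
white (array([ 395.8, -269.7]), array([ 5. , 11.5]), 12.1) [321 218] [330 228]
white (array([ 393.2, -237.6]), array([44.5, 36.8]), 69.8) [287 167] [331 217]
```

The block's top spans about columns 287–331 and rows 167–231, centred at (309,199), which matches the prediction. Descending.

Request:
{"api": "drive_tool", "payload": {
  "steps": [
    [3, -0.1, -0.06, 0, 1],
    [3, 0, 0, 0, 1],
    [3, 0, 0, 0, 1],
    [1.5, 0, 0, 0, 1],
    [0.8, 0, 0, 0, 1],
    [0.4, 0, 0, 0, 1],
    [0, 0, 0, 0, 1],
    [0, 0, 0, 0, 1]
  ],
  "force": 50
}}

```text
time: 19.7
eef_pos: [0.3914, -0.2432, 0.0045]
tcp_rot: [0.58, 0.404, -0.579, 0.406]
contact_force: [1.3, -0.2, 0.1]
opening: 0.997
```

Request:
{"api": "drive_tool", "payload": {
  "steps": [
    [0, 0, 0, 0, 0.8],
    [0, 0, 0, 0, 0.6],
    [0, 0, 0, 0, 0.45],
    [0, 0, 0, 0, 0.35],
    [0, 0, 0, 0, 0.2],
    [0, 0, 0, 0, 0.2],
    [0, 0, 0, 0, 0.2],
    [0, 0, 0, 0, 0.2]
  ]
}}

```text
time: 20.5
eef_pos: [0.391, -0.243, 0.0039]
tcp_rot: [0.58, 0.405, -0.579, 0.406]
contact_force: [0.2, 0.4, 4.4]
opening: 0.457
```

```bash
python3 - <<'E'
from h import *
c=snap("wrist","w13"); s,r=tool()
h=cv2.cvtColor(c["frame"],cv2.COLOR_RGB2HSV)
q=proj(c,[[.3915,-.2428,.03]])[0]; print(q)
m=cv2.inRange(h,(0,0,170),(180,20,255)); m[:150]=0
cs,_=cv2.findContours(m,cv2.RETR_EXTERNAL,cv2.CHAIN_APPROX_NONE)
for b in sorted(cs,key=len)[-4:]:
    b=b[:,0]; R_=rect(ray(c,b,.03)); print("white",R_,b.min(0),b.max(0))
E
```

```text
t 20.55 tcp [ 0.391  -0.243   0.0039] x [ 0.001 -0.001 -1.   ] jaw deg -20.08 open 0.455 F [-0.3  0.7  4.8] q [-0.78  0.15  2.22  0.    0.77 -0.43]
[311.1164145  280.01593692]
white (array([ 342.8, -183.3]), array([43.8,  1.3]), 75.0) [140 150] [169 247]
white (array([ 396. , -229.5]), array([28. , 38.4]), 69.8) [267 225] [354 280]
```

Request:
{"api": "drive_tool", "payload": {
  "steps": [
    [-0.5, 0, 0, 0, 0.2],
    [-1.5, 0, 0, 0, 0.2],
    [-3, 0, 0, 0, 0.2],
    [-4, 0, 0, 0, 0.2],
    [-4, 0, 0, 3.3, 0.2],
    [-1, 0, 0, 3.3, 0.2],
    [0, 0, 0, 0, 0.2],
    [0, 0, 0, 0, 0.2],
    [0, 0, 0, 0, 0.2]
  ]
}}

```text
time: 21.45
eef_pos: [0.3893, -0.2413, 0.1411]
tcp_rot: [-0.601, -0.373, 0.602, -0.37]
contact_force: [-0.1, 0.7, -2.0]
opening: 0.46
```

```bash
python3 - <<'E'
from h import *
togo([.514,.087,.14],-26.7)
E
```

```text
t 21.45 tcp [ 0.3893 -0.2413  0.1411] x [-0.003  0.003 -1.   ] jaw deg -26.63 open 0.46 F [-0.1  0.7 -2. ] q [-0.78 -0.1   2.17 -0.    1.08 -0.31]
go cm [  0.17  -3.57 -34.94]
turn 0.07
```

Request:
{"api": "drive_tool", "payload": {
  "steps": [
    [0, -0.4, -3.9, 0, 0.2],
    [0, -0.4, -3.9, 0, 0.2],
    [0, -0.4, -3.9, 0, 0.2],
    [0, -0.4, -3.9, 0, 0.2],
    [0, -0.4, -3.9, 0, 0.2],
    [0, -0.4, -3.9, 0, 0.2],
    [0, -0.4, -3.9, 0, 0.2],
    [0, -0.4, -3.9, 0, 0.2],
    [0, -0.4, -3.7, 0, 0.2],
    [0, 0, 0, 0, 0.2]
  ]
}}

```text
time: 22.45
eef_pos: [0.5148, 0.0889, 0.1414]
tcp_rot: [-0.6, -0.374, 0.602, -0.372]
contact_force: [-0.2, 0.1, -1.8]
opening: 0.46
```

Request:
{"api": "drive_tool", "payload": {
  "steps": [
    [2, 0, 0, 0, 0.2],
    [2, 0, 0, 0, 0.2],
    [0, 0, 0, 0, 0.2],
    [0, 0, 0, 0, 0.2],
    [0, 0, 0, 0, 0.2]
  ]
}}

```text
time: 22.95
eef_pos: [0.5155, 0.0851, 0.1039]
tcp_rot: [0.602, 0.371, -0.602, 0.371]
contact_force: [0.5, -1.0, -0.8]
opening: 0.459
```

```bash
python3 - <<'E'
from h import *
c=snap("wrist","w14"); s,r=tool()
for b in blob(c,(13,165,60),(20,255,255),300)[:3]:
    P=ray(c,b,.005); Q=100*r.inv().apply(P-s["eef_pos"]); print("o",rect(P),b.min(0),b.max(0),"tool y",Q[:,1].min(),Q[:,1].max(),"z far",Q[:,2].min())
togo([.514,.087,.0095],-26.7)
E
```

```text
t 23.0 tcp [0.5157 0.0852 0.1043] x [ 0.002 -0.    -1.   ] jaw deg -26.7 open 0.459 F [ 0.3  0.  -1.8] q [-0.03  0.1   2.05 -0.    1.    0.44]
o (array([516. ,  92.2]), array([73.8, 86.8]), 64.1) [256 147] [358 229] tool y -4.644970039670036 4.012550594940709 z far -4.349768503574119
t 23.0 tcp [0.5157 0.0852 0.1043] x [ 0.002 -0.    -1.   ] jaw deg -26.7 open 0.459 F [ 0.3  0.  -1.8] q [-0.03  0.1   2.05 -0.    1.    0.44]
go cm [ 9.48 -0.25 -0.08]
turn 0.0
```

Request:
{"api": "drive_tool", "payload": {
  "steps": [
    [3, -0.29, -0.08, 0, 0.2],
    [3, 0, 0, 0, 0.2],
    [1.8, 0, 0, 0, 0.2],
    [0.9, 0, 0, 0, 0.2],
    [0.4, 0, 0, 0, 0.2],
    [0.2, 0, 0, 0, 0.2],
    [0, 0, 0, 0, 0.2],
    [0, 0, 0, 0, 0.2]
  ]
}}

```text
time: 23.8
eef_pos: [0.5137, 0.0875, 0.0114]
tcp_rot: [0.602, 0.371, -0.601, 0.372]
contact_force: [0.7, 0.1, -3.1]
opening: 0.458
```

```bash
python3 - <<'E'
from h import *
togo([.5136,.087,.009],-26.7)
E
```

```text
t 23.8 tcp [0.5137 0.0875 0.0114] x [ 0.002 -0.    -1.   ] jaw deg -26.68 open 0.458 F [ 0.7  0.1 -3.1] q [-0.03  0.25  2.08  0.    0.81  0.44]
go cm [0.24 0.01 0.05]
turn 0.02
```

Request:
{"api": "drive_tool", "payload": {
  "steps": [
    [0.1, 0, 0, 0, 0.2],
    [0.1, 0, 0, 0, 0.2],
    [0.05, 0, 0, 0, 0.2],
    [0, 0, 0, 0, 0.2],
    [0, 0, 0, 0, 0.5],
    [0, 0, 0, 0, 0.6],
    [0, 0, 0, 0, 0.75],
    [0, 0, 0, 0, 0.9],
    [0, 0, 0, 0, 1],
    [0, 0, 0, 0, 1]
  ]
}}

```text
time: 24.8
eef_pos: [0.5127, 0.0875, 0.0077]
tcp_rot: [-0.602, -0.371, 0.602, -0.371]
contact_force: [0.8, 0.3, -1.0]
opening: 0.999
```

Request:
{"api": "drive_tool", "payload": {
  "steps": [
    [-0.5, 0, 0, 0, 1],
    [-1.5, 0, 0, 0, 1],
    [-3, 0, 0, 0, 1],
    [-4, 0, 0, 0, 1],
    [-4, 0, 0, 0, 1],
    [-4, 0, 0, 0, 1],
    [0, 0, 0, 0, 1],
    [0, 0, 0, 0, 1],
    [0, 0, 0, 0, 1]
  ]
}}

```text
time: 25.7
eef_pos: [0.5118, 0.0875, 0.177]
tcp_rot: [-0.601, -0.372, 0.602, -0.371]
contact_force: [-0.7, 0.2, -0.9]
opening: 1.0
```

```bash
python3 - <<'E'
from h import *
c=snap("wrist","w15"); s,r=tool()
for n,lo,hi,z in [("o",(13,140,60),(20,255,255),.005),("w",(0,0,185),(180,20,255),.035)]:
    for b in blob(c,lo,hi,150)[:6]: print(n,rect(ray(c,b,z)),b.min(0),b.max(0))
togo([.55,-.12,.21])
E
```

```text
t 25.75 tcp [0.5116 0.0875 0.1763] x [-0.003  0.    -1.   ] jaw deg -26.68 open 1.0 F [-0.3  0.1 -0.7] q [-0.03 -0.    2.01 -0.    1.14  0.44]
o (array([513.3,  86.4]), array([87.4, 87.4]), 63.5) [272 137] [352 213]
w (array([425.8, 142.7]), array([152.6,   4.9]), 75.2) [184  95] [232 240]
w (array([168.4, 104.6]), array([104., 100.]), 37.3) [  0 254] [ 83 340]
w (array([513.7,  87.4]), array([57.1, 38.6]), 63.3) [293 155] [331 209]
t 25.75 tcp [0.5116 0.0875 0.1763] x [-0.003  0.    -1.   ] jaw deg -26.68 open 1.0 F [-0.3  0.1 -0.7] q [-0.03 -0.    2.01 -0.    1.14  0.44]
go cm [-3.38 12.74 16.82]
```

Mat (513.3, 86.4) mm and block (513.7, 87.4) mm at 63.3°: centred within 1 mm. Now the tape measure.

Request:
{"api": "drive_tool", "payload": {
  "steps": [
    [-1, 2.1, 2.8, 0, 1],
    [-1, 2.1, 2.8, 0, 1],
    [-1, 2.1, 2.8, 0, 1],
    [-0.4, 2.1, 2.8, 0, 1],
    [0, 2.1, 2.8, 0, 1],
    [0, 2.2, 2.8, 0, 1],
    [0, 0, 0, 0, 1],
    [0, 0, 0, 0, 1],
    [0, 0, 0, 0, 1]
  ]
}}

```text
time: 26.65
eef_pos: [0.5501, -0.1187, 0.2104]
tcp_rot: [-0.601, -0.372, 0.602, -0.37]
contact_force: [0.2, 0.4, -0.4]
opening: 0.995
```

```bash
python3 - <<'E'
from h import *
c=snap("wrist","w16"); s,r=tool()
for b in blob(c,(20,110,40),(34,255,255),150)[:4]:
    print("y",rect(ray(c,b,.061)),rect(ray(c,b,0.)),b.min(0),b.max(0)); 
    print(cv2.approxPolyDP(b.reshape(-1,1,2),3,True)[:,0].tolist())
E
```

```text
t 26.7 tcp [ 0.5503 -0.1184  0.2108] x [-0.002  0.001 -1.   ] jaw deg -26.61 open 0.99 F [-0.2 -0.6  0.9] q [-0.39  0.06  1.87  0.    1.21  0.07]
y (array([ 599.6, -197.5]), array([74.4, 35.9]), 79.7) (array([ 602.4, -228.8]), array([90. , 43.4]), 79.7) [360 192] [403 255]
[[383, 192], [366, 196], [365, 200], [360, 198], [376, 255], [402, 250], [396, 211]]
```

```bash
python3 - <<'E'
from h import *
togo([.5996,-.2,.16],-10.3)
c=read_camera("side")
print(np.round(ray(c,[(250,183),(268,170),(276,176),(265,135)],0),3))
E
```

```text
t 26.7 tcp [ 0.5503 -0.1184  0.2108] x [-0.002  0.001 -1.   ] jaw deg -26.61 open 0.99 F [-0.2 -0.6  0.9] q [-0.39  0.06  1.87  0.    1.21  0.07]
go cm [5.06 8.08 5.08]
turn -16.31
[[ 0.74  -0.169  0.   ]
 [ 0.694 -0.236  0.   ]
 [ 0.665 -0.204  0.   ]
 [ 0.731 -0.448  0.   ]]
```

Request:
{"api": "drive_tool", "payload": {
  "steps": [
    [0, 2.7, 1.7, 0, 1],
    [0, 2.7, 1.7, 0, 1],
    [0, 2.68, 1.68, 0, 1],
    [2.5, 0, 0, -8.1, 1],
    [2.5, 0, 0, -8.2, 1],
    [0, 0, 0, 0, 1],
    [0, 0, 0, 0, 1],
    [0, 0, 0, 0, 1]
  ]
}}

```text
time: 27.55
eef_pos: [0.6012, -0.201, 0.1637]
tcp_rot: [0.544, 0.452, -0.543, 0.453]
contact_force: [-0.3, -1.4, 0.6]
opening: 0.994
```

```bash
python3 - <<'E'
from h import *
c=snap("wrist","w17"); s,r=tool()
h=cv2.cvtColor(c["frame"],cv2.COLOR_RGB2HSV)
for b in blob(c,(20,110,40),(34,255,255),150)[:3]:
    print("y",rect(ray(c,b,.061)),b.min(0),b.max(0)); 
    print(cv2.approxPolyDP(b.reshape(-1,1,2),2,True)[:,0].tolist())
    x0,y0=b.min(0)-6; x1,y1=b.max(0)+7
    for v in range(y0,y1,7): print(v,' '.join(f"{h[v,u,0]:2d}/{h[v,u,2]:<3d}" for u in range(x0,x1,5)))
E
```

```text
t 27.6 tcp [ 0.6013 -0.2013  0.164 ] x [ 0.003 -0.002 -1.   ] jaw deg -10.42 open 1.001 F [0.  0.  0.6] q [-0.48  0.26  1.74 -0.    1.14 -0.3 ]
y (array([ 600.2, -203.3]), array([65. , 33.4]), 79.4) [291 162] [328 231]
[[295, 162], [291, 196], [292, 230], [324, 231], [328, 201], [326, 167], [323, 162]]
156 21/196 23/195 38/209 39/208 36/208 36/203 35/207 30/205 26/205 24/205
163 22/205 32/203 20/112 20/114 21/115 21/116 21/114 21/116 21/115 25/205
170 26/205 20/142 21/156 21/158 21/157 21/158 21/159 21/161 21/159 19/204
177 23/204 22/140 21/177 21/176 21/175 21/176 21/175 21/173 21/171 21/205
184 22/201 19/137 22/202 21/202 22/203 22/203 22/203 22/204 22/204 19/196
191 22/162 18/138 23/204 23/202 22/204 23/202 23/205 23/203 23/203 19/196
198 18/157 19/122 24/203 24/204 25/203 25/204 25/204 26/203 27/202 19/190
205 19/197 21/123 23/203 23/203 23/204 23/204 24/203 24/203 25/203 21/187
212 19/160 21/134 23/202 23/203 23/202 23/203 24/202 23/203 24/202 20/186
219 20/192 19/135 23/202 22/202 22/202 22/203 23/202 23/203 22/202 21/171
226 20/130 21/133 21/167 21/170 21/170 21/170 21/170 21/170 21/165 22/131
233 19/132 22/131 21/122 20/128 19/130 20/126 21/134 21/127 22/129 20/132
```

```bash
python3 - <<'E'
from h import *
c=read_camera("wrist"); s,r=tool()
p=ray(c,[(310.5,201.5),(310.5,181),(310.5,222)],.061); print(p, np.round(100*r.inv().apply(p-s["eef_pos"]),2))
print(np.round(100*r.inv().apply(ray(c,[(310,162)],.03)-s["eef_pos"]),2),np.round(100*r.inv().apply(ray(c,[(310,231)],.05)-s["eef_pos"]),2))
h=cv2.cvtColor(c["frame"],cv2.COLOR_RGB2HSV)
for v in range(140,270,6): print(v,[tuple(int(k) for k in h[v,u]) for u in (300,310,320)])
E
```

```text
t 27.65 tcp [ 0.6012 -0.2014  0.164 ] x [ 0.003 -0.002 -1.   ] jaw deg -10.41 open 1.001 F [-0.3 -0.3 -0.1] q [-0.48  0.26  1.74 -0.    1.14 -0.3 ]
[[ 0.60067031 -0.20723157  0.061     ]
 [ 0.60413427 -0.1884659   0.061     ]
 [ 0.59703941 -0.22690163  0.061     ]] [[10.3   0.02  0.58]
 [10.29  0.02 -1.33]
 [10.3   0.02  2.58]]
[[13.39 -0.02 -2.39]] [[11.4  -0.03  4.  ]]
140 [(35, 16, 204), (36, 17, 209), (30, 18, 197)]
146 [(41, 10, 208), (36, 12, 207), (38, 13, 208)]
152 [(35, 16, 202), (36, 17, 207), (35, 16, 208)]
158 [(34, 18, 204), (35, 16, 202), (32, 19, 204)]
164 [(21, 129, 127), (20, 126, 128), (20, 126, 127)]
170 [(21, 145, 157), (21, 145, 158), (21, 145, 160)]
176 [(21, 149, 170), (21, 150, 167), (21, 149, 168)]
182 [(22, 157, 202), (22, 155, 203), (22, 156, 203)]
188 [(23, 152, 203), (23, 151, 203), (23, 153, 203)]
194 [(23, 150, 204), (23, 150, 202), (23, 155, 203)]
200 [(24, 152, 203), (24, 147, 203), (25, 153, 202)]
206 [(23, 153, 202), (24, 150, 204), (24, 152, 203)]
212 [(23, 153, 202), (23, 149, 203), (23, 152, 205)]
218 [(22, 154, 202), (23, 154, 202), (23, 154, 202)]
224 [(21, 153, 175), (21, 153, 173), (21, 153, 173)]
230 [(21, 147, 146), (21, 139, 128), (21, 148, 150)]
236 [(20, 29, 133), (22, 29, 133), (22, 29, 131)]
242 [(22, 29, 130), (18, 29, 131), (21, 27, 131)]
248 [(21, 25, 130), (20, 26, 175), (18, 29, 133)]
254 [(20, 25, 185), (21, 26, 184), (19, 27, 152)]
260 [(22, 25, 184), (19, 27, 181), (19, 27, 180)]
266 [(19, 27, 182), (17, 27, 181), (20, 28, 184)]
```

Request:
{"api": "drive_tool", "payload": {
  "steps": [
    [0, 0, 3, 0, 1],
    [0, 0, 3, 0, 1],
    [0, 0, 2.8, 0, 1],
    [0, 0, 0, 0, 1],
    [0, 0, 0, 0, 1],
    [0, 0, 0, 0, 1],
    [0, 0, 0, 0, 1]
  ]
}}

```text
time: 28.35
eef_pos: [0.5847, -0.2867, 0.1621]
tcp_rot: [0.543, 0.453, -0.543, 0.453]
contact_force: [-0.1, -0.5, 0.3]
opening: 1.0
```

```bash
python3 - <<'E'
from h import *
c=snap("wrist","w18"); s,r=tool()
print("eye nadir in tool cm",np.round(100*r.inv().apply(c["eye"]-s["eef_pos"]),2))
h=cv2.cvtColor(c["frame"],cv2.COLOR_RGB2HSV)
for b in blob(c,(20,110,40),(34,255,255),150)[:1]:
    print(b.min(0),b.max(0),cv2.approxPolyDP(b.reshape(-1,1,2),2,True)[:,0].tolist())
    u=int(b[:,0].mean())
    for z in (.061,.03,0): print(z,np.round(ray(c,[(u,b[:,1].min()),(u,b[:,1].max())],z),4).tolist(), rect(ray(c,b,z)))
    for v in range(b[:,1].min()-12,b[:,1].max()+16,4): print(v,[tuple(int(k) for k in h[v,w]) for w in (u-12,u-6,u,u+6,u+12)])
E
```

```text
t 28.4 tcp [ 0.5847 -0.2868  0.162 ] x [ 0.  0. -1.] jaw deg -10.31 open 0.999 F [ 1.1 -0.3  1.2] q [-0.61  0.3   1.7   0.    1.15 -0.43]
eye nadir in tool cm [-1.425e+01  1.000e-02 -7.990e+00]
[290  68] [331 145] [[293, 68], [290, 96], [291, 141], [296, 145], [325, 145], [328, 141], [331, 110], [329, 69]]
0.061 [[0.6032, -0.1842, 0.061], [0.5926, -0.2425, 0.061]] (array([ 598.2, -213.4]), array([59.3, 33.3]), 79.7)
0.03 [[0.6038, -0.1811, 0.03], [0.5917, -0.2469, 0.03]] (array([ 598.1, -214. ]), array([66.8, 37.6]), 79.7)
0 [[0.6043, -0.1781, 0.0], [0.5909, -0.2511, 0.0]] (array([ 598. , -214.7]), array([74.2, 41.7]), 79.7)
56 [(35, 17, 191), (28, 18, 167), (37, 12, 192), (48, 7, 193), (45, 8, 192)]
60 [(28, 19, 188), (35, 15, 191), (35, 15, 190), (41, 11, 192), (38, 11, 178)]
64 [(24, 21, 186), (34, 19, 191), (38, 14, 194), (39, 13, 193), (43, 12, 194)]
68 [(21, 142, 142), (20, 136, 146), (21, 136, 143), (21, 127, 148), (21, 117, 150)]
72 [(21, 142, 151), (21, 144, 151), (21, 144, 151), (21, 144, 152), (20, 142, 153)]
76 [(21, 152, 186), (21, 155, 186), (21, 153, 185), (21, 154, 18
[... 1079 characters left out ...]
0, 165), (21, 149, 169), (21, 152, 166)]
132 [(21, 147, 161), (21, 149, 159), (21, 150, 162), (21, 148, 159), (21, 150, 161)]
136 [(21, 148, 155), (21, 145, 157), (21, 148, 160), (21, 147, 160), (21, 147, 158)]
140 [(20, 144, 152), (20, 146, 152), (21, 149, 154), (21, 150, 155), (21, 146, 155)]
144 [(21, 122, 100), (21, 123, 102), (21, 125, 104), (20, 127, 110), (21, 130, 110)]
148 [(20, 31, 124), (19, 36, 120), (18, 36, 126), (17, 38, 120), (19, 29, 167)]
152 [(20, 27, 186), (19, 34, 157), (21, 29, 176), (20, 31, 164), (20, 28, 179)]
156 [(20, 28, 183), (19, 27, 181), (20, 26, 179), (21, 26, 183), (17, 27, 180)]
160 [(21, 27, 180), (21, 26, 183), (20, 26, 180), (20, 25, 181), (18, 28, 180)]
```

Yellow body: axis at 79.7°, running from about (604,-178) to (591,-251) at its base, with the hook beyond that. I take the centre as (597.2,-216.5).

```bash
python3 - <<'E'
from h import *
togo([.5976,-.2160,.026],-10.3)
E
```

```text
t 28.4 tcp [ 0.5847 -0.2868  0.162 ] x [ 0.  0. -1.] jaw deg -10.31 open 0.999 F [ 1.1 -0.3  1.2] q [-0.61  0.3   1.7   0.    1.15 -0.43]
go cm [13.6   0.   -7.19]
turn -0.01
```

Request:
{"api": "drive_tool", "payload": {
  "steps": [
    [0, 0, -3.6, 0, 1],
    [0, 0, -3.59, 0, 1],
    [0, 0, 0, 0, 1],
    [4, 0, 0, 0, 1],
    [4, 0, 0, 0, 1],
    [3, 0, 0, 0, 1],
    [1.5, 0, 0, 0, 1],
    [1.1, 0, 0, 0, 1],
    [0, 0, 0, 0, 1],
    [0, 0, 0, 0, 1]
  ],
  "force": 50
}}

```text
time: 29.4
eef_pos: [0.5984, -0.2178, 0.0274]
tcp_rot: [0.543, 0.452, -0.543, 0.454]
contact_force: [-0.1, 0.3, -0.2]
opening: 1.0
```

Request:
{"api": "drive_tool", "payload": {
  "steps": [
    [0, 0, 0, 0, 0.8],
    [0, 0, 0, 0, 0.6],
    [0, 0, 0, 0, 0.45],
    [0, 0, 0, 0, 0.3],
    [0, 0, 0, 0, 0.15],
    [0, 0, 0, 0, 0.15],
    [0, 0, 0, 0, 0.15],
    [0, 0, 0, 0, 0.15]
  ]
}}

```text
time: 30.2
eef_pos: [0.5979, -0.2175, 0.0268]
tcp_rot: [0.543, 0.452, -0.543, 0.453]
contact_force: [-0.3, 0.4, 5.8]
opening: 0.392
```

```bash
python3 - <<'E'
from h import *
c=snap("wrist","w19"); s,r=tool()
E
```

```text
t 30.25 tcp [ 0.5979 -0.2175  0.0268] x [ 0.001 -0.001 -1.   ] jaw deg -10.37 open 0.39 F [-0.9  0.5  4.8] q [-0.51  0.44  1.79 -0.    0.91 -0.33]
```

Request:
{"api": "drive_tool", "payload": {
  "steps": [
    [-0.5, 0, 0, 0, 0.15],
    [-1.5, 0, 0, 0, 0.15],
    [-3, 0, 0, 0, 0.15],
    [-4, 0, 0, 0, 0.15],
    [-4, 0, 0, 0, 0.15],
    [-2, 0, 0, 5.4, 0.15],
    [0, 0, 0, 5.5, 0.15],
    [0, 0, 0, 5.4, 0.15],
    [0, 0, 0, 0, 0.15],
    [0, 0, 0, 0, 0.15]
  ]
}}

```text
time: 31.25
eef_pos: [0.597, -0.2168, 0.1756]
tcp_rot: [-0.601, -0.372, 0.602, -0.372]
contact_force: [-0.1, 0.1, -1.6]
opening: 0.389
```

```bash
python3 - <<'E'
from h import *
togo([.4664,-.0075,.17],-26.7)
E
```

```text
t 31.25 tcp [ 0.597  -0.2168  0.1756] x [-0.001  0.    -1.   ] jaw deg -26.56 open 0.389 F [-0.1  0.1 -1.6] q [-0.51  0.25  1.73  0.    1.17 -0.04]
go cm [  0.58 -21.04 -12.89]
turn 0.14
```

Request:
{"api": "drive_tool", "payload": {
  "steps": [
    [0, -3, -1.84, 0, 0.15],
    [0, -3, -1.84, 0, 0.15],
    [0, -3, -1.84, 0, 0.15],
    [0, -3, -1.84, 0, 0.15],
    [0, -3, -1.84, 0, 0.15],
    [0, -3, -1.84, 0.1, 0.15],
    [0, -3.04, -1.85, 0, 0.15],
    [0, 0, 0, 0, 0.15],
    [0, 0, 0, 0, 0.15],
    [0, 0, 0, 0, 0.15]
  ]
}}

```text
time: 32.25
eef_pos: [0.4678, -0.008, 0.1761]
tcp_rot: [0.602, 0.37, -0.602, 0.371]
contact_force: [0.5, -0.2, -2.4]
opening: 0.395
```

```bash
python3 - <<'E'
from h import *
c=snap("wrist","w20")
for b in blob(c,(13,165,60),(20,255,255),300)[:1]: print("o",rect(ray(c,b,.005)),b.min(0),b.max(0))
togo([.4664,-.0075,.0305],-26.7)
E
```

```text
t 32.3 tcp [ 0.4679 -0.0082  0.1761] x [ 0.001 -0.    -1.   ] jaw deg -26.79 open 0.391 F [-0.4  0.  -2.1] q [-0.23 -0.13  2.12 -0.    1.15  0.23]
go cm [14.56 -0.18  0.  ]
turn -0.09
```

Request:
{"api": "drive_tool", "payload": {
  "steps": [
    [3, -0.18, 0, 0, 0.15],
    [4, 0, 0, 0, 0.15],
    [3, 0, 0, 0, 0.15],
    [2, 0, 0, 0, 0.15],
    [1.2, 0, 0, 0, 0.15],
    [0.6, 0, 0, 0, 0.15],
    [0.4, 0, 0, 0, 0.15],
    [0, 0, 0, 0, 0.15],
    [0, 0, 0, 0, 0.15]
  ]
}}

```text
time: 33.2
eef_pos: [0.4666, -0.0069, 0.0348]
tcp_rot: [0.603, 0.37, -0.602, 0.371]
contact_force: [0.0, -0.5, -2.6]
opening: 0.391
```

```bash
python3 - <<'E'
from h import *
togo([.4664,-.0075,.0298],-26.7)
E
```

```text
t 33.2 tcp [ 0.4666 -0.0069  0.0348] x [ 0.002 -0.    -1.   ] jaw deg -26.77 open 0.391 F [ 0.  -0.5 -2.6] q [-0.23  0.1   2.21  0.    0.84  0.23]
go cm [0.5  0.01 0.06]
turn -0.07
```

Request:
{"api": "drive_tool", "payload": {
  "steps": [
    [0.2, 0, 0.06, 0, 0.15],
    [0.2, 0, 0, 0, 0.15],
    [0.1, 0, 0, 0, 0.15],
    [0, 0, 0, 0, 0.15],
    [0, 0, 0, 0, 0.15]
  ]
}}

```text
time: 33.7
eef_pos: [0.4653, -0.0072, 0.0288]
tcp_rot: [-0.602, -0.371, 0.602, -0.371]
contact_force: [-0.4, -0.1, -2.2]
opening: 0.389
```

Not touching yet, since the force is still the carried weight; lowering gently.

Request:
{"api": "drive_tool", "payload": {
  "steps": [
    [0.1, 0, 0, 0, 0.15],
    [0.05, 0, 0, 0, 0.15],
    [0, 0, 0, 0, 0.15],
    [0, 0, 0, 0, 0.15]
  ]
}}

```text
time: 34.1
eef_pos: [0.4655, -0.0072, 0.0288]
tcp_rot: [-0.602, -0.371, 0.603, -0.37]
contact_force: [-3.8, 0.7, 8.4]
opening: 0.391
```

Contact (8 N). Release, rise, and look from above.

Request:
{"api": "drive_tool", "payload": {
  "steps": [
    [0, 0, 0, 0, 0.43],
    [0, 0, 0, 0, 0.5],
    [0, 0, 0, 0, 0.65],
    [0, 0, 0, 0, 0.85],
    [0, 0, 0, 0, 1],
    [0, 0, 0, 0, 1],
    [-1, 0, 0, 0, 1],
    [-3, 0, 0, 0, 1],
    [-4, 0, 0, 0, 1],
    [-4, 0, 0, 0, 1]
  ]
}}

```text
time: 35.1
eef_pos: [0.4649, -0.0071, 0.1489]
tcp_rot: [-0.602, -0.371, 0.602, -0.37]
contact_force: [0.1, -0.1, -0.4]
opening: 1.0
```

Request:
{"api": "drive_tool", "payload": {
  "steps": [
    [-4, 0, 0, 0, 1],
    [-2, 0, 2, 0, 1],
    [0, 0, 2.5, 0, 1],
    [0, 0, 2.5, 0, 1],
    [0, 0, 0, 0, 1],
    [0, 0, 0, 0, 1],
    [0, 0, 0, 0, 1],
    [0, 0, 0, 0, 1]
  ]
}}

```text
time: 35.9
eef_pos: [0.434, -0.069, 0.2073]
tcp_rot: [0.602, 0.371, -0.602, 0.371]
contact_force: [1.1, -0.3, -1.1]
opening: 1.003
```

```bash
python3 - <<'E'
from h import *
tool(); c=snap("wrist","w21")
for n,lo,hi,z in [("orange",(13,140,60),(19,255,255),.005),("green",(55,50,20),(95,255,255),.005),("white",(0,0,185),(180,20,255),.035),("ring",(0,0,185),(180,45,255),.057),("yellow",(20,110,40),(34,255,255),.033)]:
    for b in blob(c,lo,hi,150)[:5]: print(n,rect(ray(c,b,z)),b.min(0),b.max(0))
E
```

```text
t 35.9 tcp [ 0.434  -0.069   0.2073] x [-0.  0. -1.] jaw deg -26.71 open 1.003 F [ 1.1 -0.3 -1.1] q [-0.39 -0.24  2.15  0.    1.22  0.08]
orange (array([504.7,  68.5]), array([48.3, 88.1]), 63.3) [269   0] [354  52]
green (array([ 420.1, -101.4]), array([83.4, 85.6]), 63.3) [277 165] [347 228]
white (array([153.6,  38.2]), array([ 57.1, 205.3]), 0.1) [  0 109] [125 268]
white (array([516.5,  66.4]), array([24. , 14.4]), 63.3) [316   0] [331  29]
white (array([494.3,  77.6]), array([24.1, 10.6]), 62.8) [292   0] [303  29]
ring (array([ 590.2, -148.6]), array([36.2, 82.5]), 61.8) [438 165] [513 199]
ring (array([175.7,  35.8]), array([191. ,  53.4]), 90.0) [  0 109] [125 268]
ring (array([ 419.1, -100.6]), array([46.9, 51.2]), 77.0) [289 192] [335 233]
ring (array([516.8, -44.8]), array([27.8, 33.6]), 63.3) [357 109] [391 138]
ring (array([ 630.6, -260.3]), array([56.5, 53.1]), 21.6) [516 231] [567 273]
yellow (array([468.6,  -4.6]), array([66.6, 35.8]), 62.3) [295  74] [329 140]
```

View pics/w21.png

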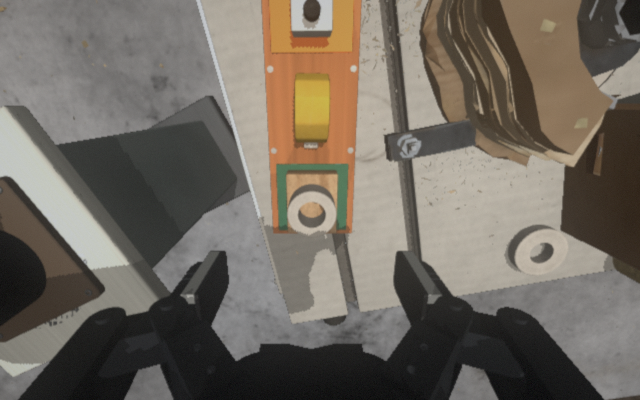

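The last view shows everything in place. The ring is centred on the offcut inside the green margins and the tape stands upright mid-board, with its hook at (311,145). The white block is on the orange mat with its knob up, the flat ring is undisturbed, and the gripper is clear.

```bash
python3 -c "
from plant import sign_off; print(sign_off())"
```

```text
the job is handed in; nothing more can be done
None
```

The kit is laid out in the order asked and the job was handed in at about 36 s of the 112 s allowed. No verdict was reported.

| Item | Placed on | Last check |
|---|---|---|
| Brown offcut | Green mat | Middle, within about 2 mm, with even green margins |
| Tall ring | Offcut | Measured about 1 mm from the offcut's middle |
| White setting block, knob up | Orange mat | Middle, within about 1 mm, and square to it |
| Yellow tape measure | Bare middle of the board | Upright; body plus hook within a few mm of the board's centre |

- **Forces and clearance:** Forces printed after each move stayed under 10 N. The gripper ended about 15 cm above the parts with nothing held.
- **Bystanders:** The flat ring looked unmoved in the last picture. The wedge was out of that frame, but the arm never went near it after lifting the tall ring.
- **What disagreed:** The side camera put the mats about 5 mm away from where the wrist camera did, and I used the closer wrist view. The tall ring measured about 51 mm across, by picture and by grip, against the stated 54 mm. The tape's centre along its length is the least certain figure, by about 3 mm, because the end of its hook was hard to see.

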